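Change the filter cups on a vacuum manifold

ROBOT

A 6-joint arm with a two-finger parallel gripper is mounted at the origin on the work surface. World frame = base frame: x ahead of the robot, y to its left, z up, the work surface at z = 0. Lengths are in m, angles in rad, forces in N, time in s.
With the tool pointing down it reaches from about 0.425 to 0.95 m from the base axis. Payload 3.5 kg.
Tool frame: the origin (TCP) lies where the fingers leave the gripper's body, on its centre line; the fingertips stand 73 mm ahead of it and the grasp point (between the pads) lies 54 mm ahead of it (robot.tip_extent is the distance from the TCP to the fingertips, in m); x points along the fingers, y is the direction in which the jaws open and shut, and the axes are right-handed (so a half turn about x gives the same grasp; the last joint's range is limited). The gripper opens to 85 mm and grips with 20 to 120 N. Pads are 22 mm wide; open, the fingers measure 114 mm over their backs; the gripper's body (76 mm by 85 mm) begins 54 mm behind the grasp point. The pads swing forward as they close: fully open they stand 13 mm farther back than shut.
Start: joints at [-1.436, 0.286, 1.577, -0, 1.279, -0.15], TCP at [0.19, -0.648, 0.304] pointing down, gripper open.
Joint ranges: [-2.77, 2.77], [-0.9, 2.22], [0.21, 2.48], [-1.53, 4.67], [0.24, 2.81], [-2.84, 2.84]. Speed limits (rad/s): [2.79, 2.79, 3.14, 3.14, 3.14, 3.14].

INTERFACE

Orientations are given as a unit quaternion [x, y, z, w].
In Python, from bench import robot, cams gives the robot as it stands.
- The arm moves only by the tool send_rows, never from a script. Its argument "rows" is text: rows parted by semicolons, each of 7 numbers parted by spaces: the shift along the tool's x, y, z in m, then the turn, a rotation vector about the tool's x, y, z in degrees, then the opening, from 0 (shut) to 1 (fully open). A call has 1 to 8 rows; each row shifts and turns the commanded pose from where the row before left it, along the tool's axes as they then stand; what a row does not reach is not made up. A row lasts 1/10 s, in which the tool goes at most 50 mm and 8.59 degrees, less where a joint would pass 70% of its speed; a pose out of reach is approached as far as the arm can. A call is refused whole if a number of a shift passes 0.05 or a number of a turn 8.59, either way. A call with a gripper value outside its range is refused whole. The fingers move at their own pace and stop on an object; the grip force is fixed at half the most. Time passes only in rows, so rows that do not move let the fingers close. It gives the time, the measured TCP pose, the force and the opening at its end, in the units of the state.
- robot.sense(): the state, without advancing time (a new reading comes with each control period).
- cams.get_image(name): name is "scene" or "top"; returns the picture (400x640x3 uint8, red, green, blue); there is no depth.
- cams.camera_model(name): a dict with "fx", "fy", "cx", "cy" (pixels), "R" (3x3) and "t" (3): a world point X has camera coordinates R X + t. Camera axes: x right, y down, z forward; pixel columns grow to the right and rows downward; lengths in m; the calibration is good to about 2 mm. A picture is of the moment at which its call begins. camera_model takes no time and is no camera call.
- robot.sign_off(): hands the job in, once; it reports no verdict.
The state is a dict: "t": time; "joint_pos": joint angles; "joint_vel": joint speeds; "joint_torque": joint torques, N m; "position": TCP position; "orientation": TCP orientation; "force": force on the tool from outside, world axes, zero at the start; "moment": the same for the moment, N m; "finger_gap": finger opening in m.
Only numpy, scipy, OpenCV 4.12 (cv2) and the standard library are available. Lean on these libraries where they do the work, as an engineer would, in place of code of your own. Each camera call takes 0.05 s, during which the arm holds its last target.

TASK

Change the filter cups on the vacuum manifold: first push the large vacuum knob fully home and then pull the small vent knob fully out; then unlock every spent cup still on the manifold (turn anticlockwise, lift out) and stand it upright in the steel tray, and lock one of the fresh cups from the mat into each of the three stations (lugs into the slots, down, clockwise to the stop). When all three are locked, push the vent knob home and after that pull the vacuum knob fully out again. Lift no cup unless the vacuum is shut and the vent open, and leave the other things on the bench where they stand.

Things in the scene. Friction and masses are not known exactly. Their poses are not given: they have to be found in the camera images.
- manifold: fixed steel filter manifold: trunk 90 (x) by 300 mm (y), deck 58 mm high, three grey bayonet stations on top at y = +95, 0, -95 mm (pitch 95), two black push-pull knobs on the front (-x) face. A white pump box (90 x 200, 68 high) is fixed 125 mm behind (+x). Steel pipe at the left (+y) end, brass silencer at the right. Origin on the bench under the trunk's centre.
- vacuum_valve (a joint): slide valve of the vacuum (large knob), m: 0 = fully home (shut), 0.022 = fully out (vacuum on); both are end stops. Slides level, outwards along the manifold's -x. Snaps over half way: about 6.5 N takes it off either end; more than 2 mm past half way it runs on to the other end by itself.
- vacuum_knob (a point): centre of the vacuum knob, moves with it: black round head 36 mm dia, 17 mm long along the manifold's x, axis 36 mm above the bench, 47.5 mm left (+y) of the manifold's centre; 34.5 mm in front of the front face when home. Free all round; can be pinched from above across the manifold's y. Axes are the manifold's.
- vent_valve (a joint): slide valve of the air vent (small knob), m: 0 = fully home (vent shut), 0.022 = fully out (vent open). Slides and snaps like the vacuum valve.
- vent_knob (a point): centre of the vent knob: like the vacuum knob but 24 mm dia, and 47.5 mm right (-y) of the manifold's centre.
- station_left (a point): bayonet station at the manifold's +y end. The point lies on its upright axis where the origin of a seated cup lies (59.5 mm above the bench); its axes are the manifold's. Grey collar, 89 mm outside, bore 59 mm, lip 6 mm thick with two slots 15.6 mm wide along the point's +x and -x. The cup's skirt rests on the collar top, 14.5 mm above the point.
- station_middle (a point): like station_left, in the middle. To fit a cup: bar along the point's x (within 0.1 rad, 2 mm), lower until the skirt rests on the collar, turn clockwise seen from above to the stop, 1.04 rad from the slots. Turns freely, no spring.
- station_right (a point): like station_left, at the -y end. To take a cup out: turn it anticlockwise until its bar lies along the point's x again (a stop stands 0.1 rad beyond), then lift straight up; the lugs are clear of the collar 20 mm higher. An empty station seals itself.
- discard_tray: fixed steel tray for spent cups, inside 222 x 222 mm, walls 30 mm high and 4 mm thick, floor 4 mm above the bench; origin under its centre. To the left or right in front of the robot.
- fresh_a: closed filter cup, 90 mm high, origin at centre of underside, z up: steel plug 54 mm dia with 2 lugs at the very bottom (9 mm wide, 6.5 high, out to radius 36) along its +x and -x; skirt 76 mm dia from 14.5 to 22 mm; clear wall and white lid, 71 mm dia, up to 56 mm; on the lid an upright grip bar 56 mm long (along x, in line with the lugs), 14 thick (along y), from 56 to 90 mm. 
- fresh_b: like fresh_a. Fresh cups stand on the dark square mat on the bench, on the other side from the tray, at any yaw.
- fresh_c: like fresh_a. Cups weigh 0.14 to 0.29 kg, mostly in the steel base.
- spent_left: spent cup, same shape as fresh_a, locked in station_left at the start (bar turned about 0.95 rad clockwise from the slots); None if that station starts empty.
- spent_middle: spent cup, same shape as fresh_a, locked in station_middle at the start (bar turned about 0.95 rad clockwise from the slots); None if that station starts empty.
- spent_right: spent cup, same shape as fresh_a, locked in station_right at the start (bar turned about 0.95 rad clockwise from the slots); None if that station starts empty.
- bottle_small: amber bottle, 42 mm dia, 75 mm high, white cap, a bystander; origin at the centre of its underside.
- bottle_large: amber bottle, 56 mm dia, 105 mm high, white cap, a bystander; origin at the centre of its underside.
- can: white plastic jar, 70 mm dia, 150 mm high, a bystander; origin at the centre of its underside.
- beaker: open glass beaker, 64 mm dia, 80 mm high, a bystander; origin at the centre of its underside.
- timer: flat grey bench timer, 60 x 75 x 22 mm, a bystander; origin at the centre of its underside.
- tip_box: clear box, 85 x 120 x 55 mm, a bystander; origin at the centre of its underside.
- pen: pen lying down, 135 mm long, 9 mm thick, a bystander; origin at the centre of its underside.
Things that resemble listed ones, but are neither listed nor needed, are in the scene too. Leave any blue or turquoise look-alike of the fresh_a alone.

How it is judged:
By the outcome, as a careful person would: the job done as asked, in the order asked, and still so for the second after the job is handed in, with the robot touching nothing.
Of spent_left, spent_middle, spent_right only 1 to 3 are there at a start; the rules pass over those that are not, and their reading is None.
At some moment in a run one of fresh_a, fresh_b, fresh_c may be knocked a few centimetres aside while the robot is not near it.
It also fails if it takes over 210 s, if anything falls off the work surface, if the arm or the gripper's body presses on something with over 40 N, if the wrist force passes 120 N, or if a joint passes its speed limit or range.

## Working session

There is one attempt and no reset: what is moved stays moved. The work goes in short steps, Python scripts to look and compute and a tool call to move; the robot and the scene stay as the last step left them, time stands still between calls to the robot, and variables do not carry over. Pictures are saved under pics/ and viewed, and the job is handed in when it is done.

Besides the shell and the picture viewer there is one more tool, called after "Emit:" as name(argument=value, ...) on one line, values as JSON. send_rows: Moves the arm, as the interface text tells. Its arguments: {"type":"object","properties":{"rows":{"type":"string"}},"required":["rows"]}

```bash
mkdir -p pics; ls; python3 - <<'E'
from bench import robot,cams
import cv2
for n in("scene","top"):
    im=cams.get_image(n); cv2.imwrite(f"pics/{n}0.png",im[:,:,::-1])
    m=cams.camera_model(n); print(n,{k:(v.tolist() if hasattr(v,'tolist') else v) for k,v in m.items()})
print(robot.sense())
E
```

```text
pics
scene {'fx': 421.81715808109925, 'fy': 421.81715808109925, 'cx': 320.1173857903832, 'cy': 197.86636719323963, 'R': [[-0.058663180609691196, 0.998227294046589, 0.01004493211422519], [0.7402000876554006, 0.0502467573818247, -0.6705065947532131], [-0.6698227089877531, -0.03189878983655464, -0.7418355651566396]], 't': [0.0725357488731588, -0.29529313914117644, 1.5819851329242882]}
top {'fx': 400.4237320891446, 'fy': 400.4237320891446, 'cx': 322.4146024169051, 'cy': 194.8718260718574, 'R': [[0.0028937805331514218, -0.9998766297614914, -0.015438629829970772], [-0.9912460487442998, -0.0008302669642367008, -0.1320249275916519], [0.131995821460525, 0.015685531982339858, -0.991126161093224]], 't': [-0.04831414944216427, 0.5006912270543764, 1.2176346840149623]}
{'t': 0.1, 'joint_pos': array([-1.43598634e+00,  2.87098780e-01,  1.57804982e+00, -2.37525908e-05,
        1.27862253e+00, -1.50018466e-01]), 'joint_vel': array([-0.0010135 , -0.00300637, -0.00442837, -0.0007615 ,  0.00091166,
       -0.00025754]), 'joint_torque': array([ 8.81281157e-04, -4.07296085e+01, -2.93699688e+01, -1.59693591e-04,
        3.42800085e-03,  4.84973853e-06]), 'position': array([ 0.18962135, -0.64734822,  0.30266046]), 'orientation': array([-0.69994525, -0.1011346 ,  0.69994961, -0.0995941 ]), 'force': array([-0.34736413,  0.28379131,  0.20873677]), 'moment': array([0.07027696, 0.0119216 , 0.03283475]), 'finger_gap': 0.08540037622919933}
```

View pics/scene0.png

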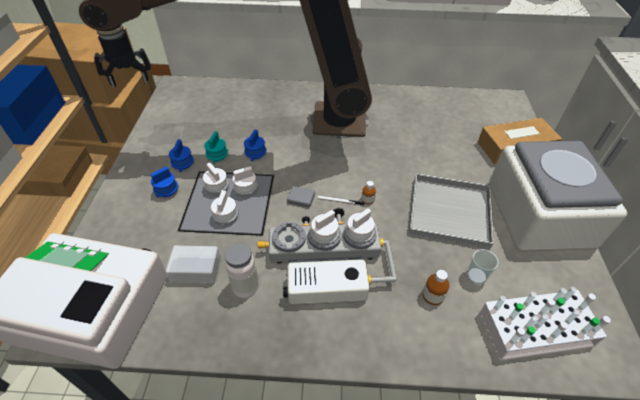

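View pics/top0.png

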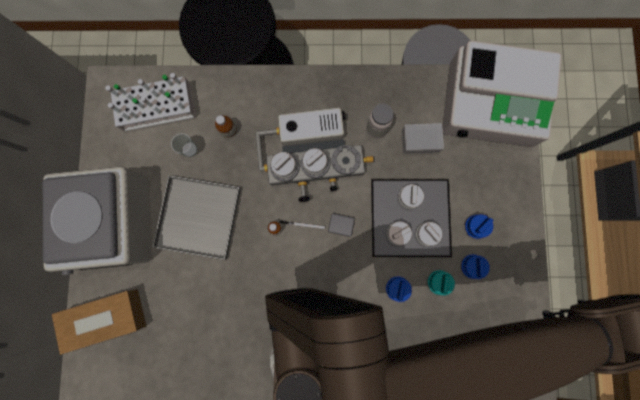

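The top picture shows the manifold at about (317,163). Spent cups stand in the left (283,165) and middle (315,161) stations, and the right station (347,160) is empty. The tray is at (200,217) and the mat with three white cups is at (411,218). The blue and turquoise look-alikes stand off the mat.

```bash
cat > h.py <<'E'
import numpy as np, cv2
from bench import robot,cams
def ray(n,u,v,z):
    m=cams.camera_model(n);R=np.array(m["R"]);t=np.array(m["t"])
    d=R.T@np.array([(u-m["cx"])/m["fx"],(v-m["cy"])/m["fy"],1]);c=-R.T@t
    return c+d*(z-c[2])/d[2]
def proj(n,X):
    m=cams.camera_model(n);p=np.array(m["R"])@np.array(X)+np.array(m["t"])
    return np.array([m["fx"]*p[0]/p[2]+m["cx"],m["fy"]*p[1]/p[2]+m["cy"]])
def crop(n,src,x0,y0,w,h,s,out):
    im=src if src is not None else cams.get_image(n)[:,:,::-1]
    cv2.imwrite(out,cv2.resize(im[y0:y0+h,x0:x0+w],None,fx=s,fy=s,interpolation=cv2.INTER_CUBIC))
E
python3 - <<'E'
from h import *
t=cv2.imread("pics/top0.png");s=cv2.imread("pics/scene0.png")
crop("",t,245,95,160,120,5,"pics/c1.png")
crop("",t,360,170,100,100,6,"pics/c2.png")
crop("",s,250,185,160,120,5,"pics/c3.png")
crop("",s,170,140,120,100,6,"pics/c4.png")
E
```

```text
(no output)
```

View pics/c1.png

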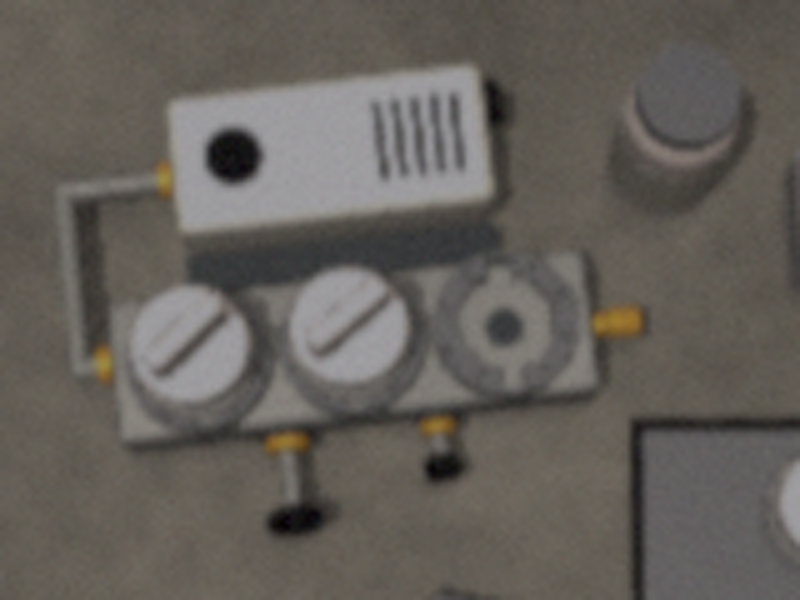

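View pics/c2.png

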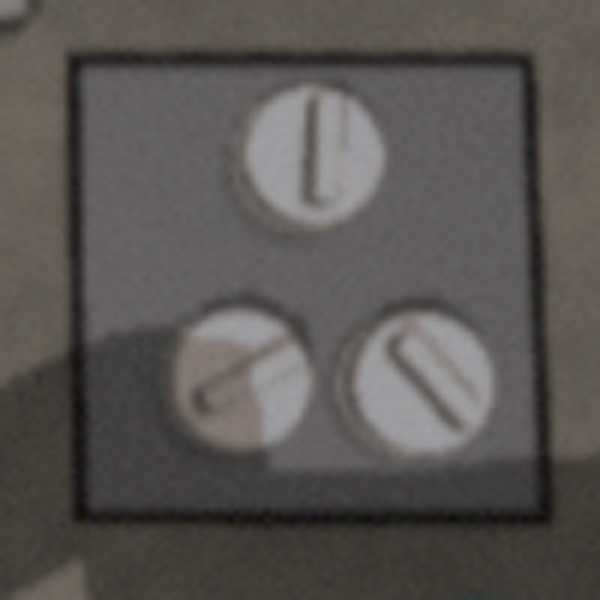

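View pics/c3.png

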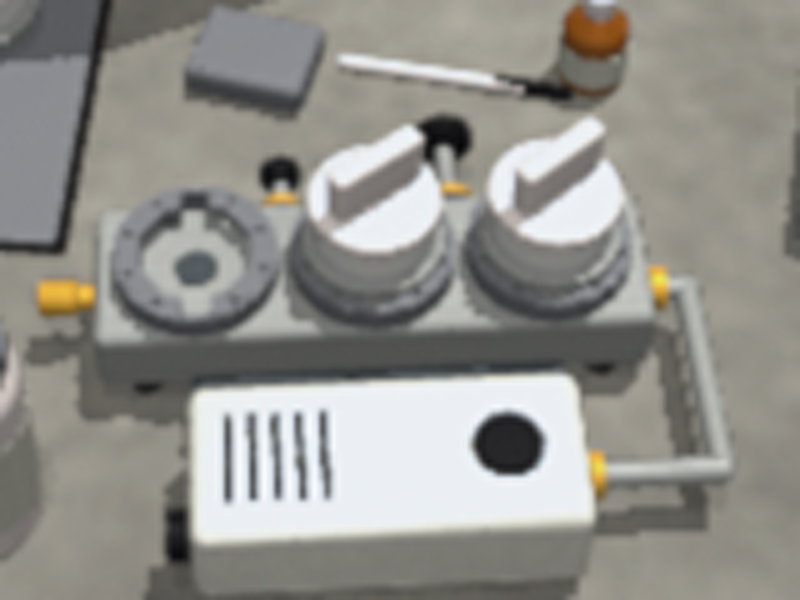

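View pics/c4.png

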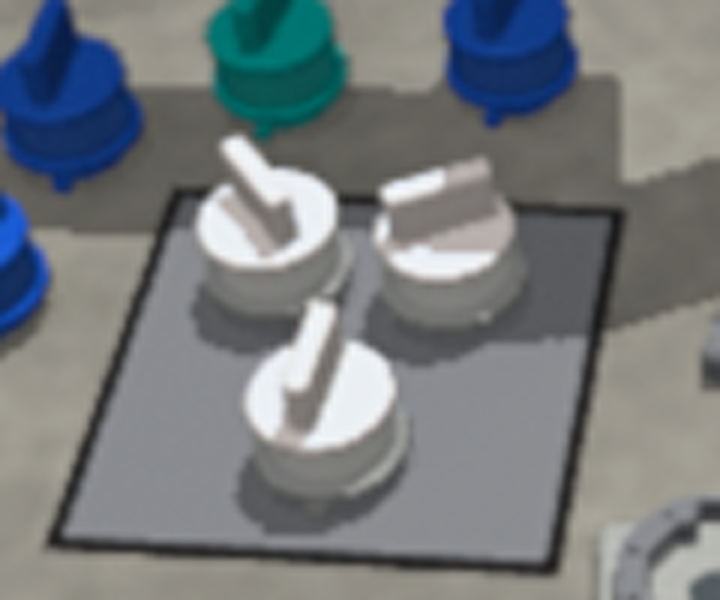

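```bash
python3 - <<'E'
from h import *
for n in("top","scene"):
    m=cams.camera_model(n);R=np.array(m["R"]);print(n,-R.T@np.array(m["t"]))
# initial guesses from crops (top)
def P(u,v,s,x0,y0): return ((u+.5)/s-.5+x0,(v+.5)/s-.5+y0)
T={}
for k,(u,v),z in [("sl lid",(191,344),.1155),("sm lid",(350,325),.1155),("ringR",(508,326),.074),
  ("corner LF",(125,443),.058),("corner RF",(598,388),.058),("corner RB",(582,252),.058),("corner LB",(112,303),.058),
  ("vac knob",(296,518),.036),("vent knob",(443,465),.036)]:
    p=P(u,v,5,245,95); print(k,ray("top",*p,z)[:2].round(4))
for k,(u,v),z in [("f1",(315,157),.056),("f2",(242,379),.056),("f3",(424,380),.056),]:
    p=P(u,v,6,360,170); print(k,ray("top",*p,z)[:2].round(4))
for k,(u,v),z in [("ringR",(195,258),.074),("sm lid",(373,204),.1155),("sl lid",(557,193),.1155),("LF",(455,195),.058),("RB",(97,345),.058),("LB",(655,330),.058),("vacknob",(445,138),.036),("ventknob",(279,175),.036)]:
    p=P(u,v,5,250,185); print("S",k,ray("scene",*p,z)[:2].round(4))
for k,(u,v),z in [("f1",(320,402),.056),("f3",(268,217),.056),("f2",(444,229),.056)]:
    p=P(u,v,6,170,140); print("S",k,ray("scene",*p,z)[:2].round(4))
E
```

```text
top [ 0.33572532 -0.06699173  1.27218741]
scene [ 1.28248075 -0.00710623  0.97484822]
sl lid [0.5833 0.0685]
sm lid [ 0.5947 -0.0253]
ringR [ 0.6033 -0.1203]
corner LF [0.5335 0.1149]
corner RF [ 0.5679 -0.1762]
corner RB [ 0.6538 -0.1672]
corner LB [0.6216 0.1248]
vac knob [0.4899 0.0105]
vent knob [ 0.5233 -0.081 ]
f1 [ 0.4952 -0.3215]
f2 [ 0.3826 -0.282 ]
f3 [ 0.3823 -0.3731]
S ringR [ 0.6119 -0.1214]
S sm lid [ 0.6019 -0.0278]
S sl lid [0.5882 0.0676]
S LF [0.547  0.0159]
S RB [ 0.6597 -0.1683]
S LB [0.631  0.1236]
S vacknob [0.4873 0.0095]
S ventknob [ 0.5214 -0.0846]
S f1 [ 0.5055 -0.3233]
S f3 [ 0.3834 -0.3764]
S f2 [ 0.3858 -0.2852]
```

```bash
python3 - <<'E'
from h import *
t=cv2.imread("pics/top0.png")
def P(u,v,s,x0,y0): return ((u+.5)/s-.5+x0,(v+.5)/s-.5+y0)
b=cv2.resize(t,None,fx=6,fy=6,interpolation=cv2.INTER_CUBIC)
b=cv2.GaussianBlur(b,(0,0),3)
g=cv2.cvtColor(b,cv2.COLOR_BGR2GRAY)
vis=b.copy()
for k,X in dict(sl=(.583,.0685,.1155),sm=(.595,-.0253,.1155),f1=(.497,-.322,.056),f2=(.3826,-.282,.056),f3=(.3823,-.3731,.056)).items():
    u,v=proj("top",X)*6+2.5
    m=np.zeros_like(g); cv2.circle(m,(int(u),int(v)),105,255,-1)
    prof=[]
    # radial edge: strongest bright->dark drop along each ray
    pts=[]
    for a in np.arange(0,2*np.pi,np.pi/36):
        rs=np.arange(55,95); vals=np.array([g[int(v+r*np.sin(a)),int(u+r*np.cos(a))] for r in rs],float)
        d=np.gradient(vals); i=np.argmin(d); 
        if d[i]<-1: pts.append((u+rs[i]*np.cos(a),v+rs[i]*np.sin(a)))
    pts=np.array(pts,np.float32)
    for it in range(3):
        e=cv2.fitEllipse(pts); c=np.array(e[0]); r=np.linalg.norm(pts-c,axis=1); pts=pts[abs(r-np.median(r))<5]
    w=ray("top",*((c-2.5)/6),X[2]); print(k,w[:2].round(4),np.array(e[1]).round(1),len(pts),"px",(c/6).round(1), "expected dia px",6*400*0.071/(1.27-X[2]))
    cv2.ellipse(vis,e,(0,0,255),1)
cv2.imwrite("pics/v1.png",cv2.resize(vis[600:1620,1500:2800],None,fx=.6,fy=.6))
E
```

```text
sl [0.5834 0.0689] [135.6 140.7] 69 px [283.1 163.8] expected dia px 147.59636206149847
sm [ 0.5945 -0.0245] [136.2 140.6] 71 px [314.8 160.1] expected dia px 147.59636206149847
f1 [ 0.4962 -0.3219] [131.4 138.3] 70 px [412.6 195.8] expected dia px 140.3624382207578
f2 [ 0.382  -0.2818] [135.  139.4] 71 px [400.3 233.4] expected dia px 140.3624382207578
f3 [ 0.3808 -0.3734] [135.3 141.9] 71 px [430.8 233.8] expected dia px 140.3624382207578
```

View pics/v1.png

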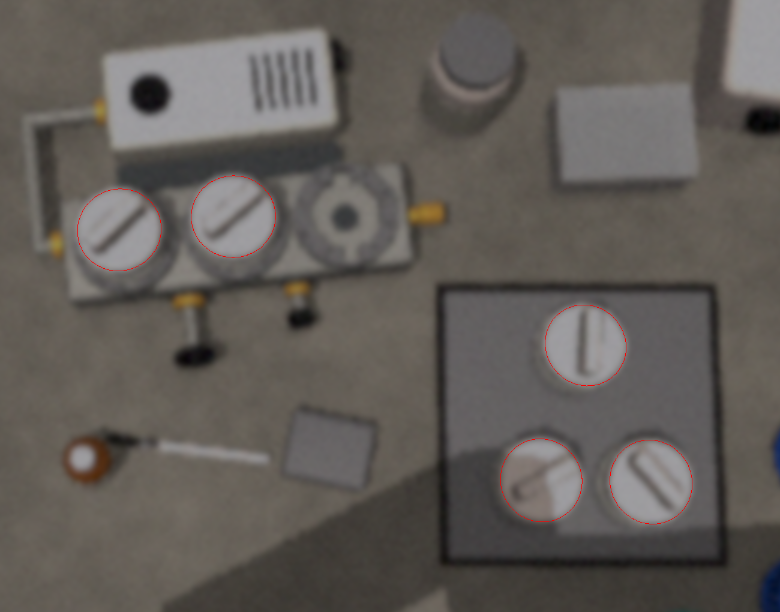

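```bash
cat >> h.py <<'E'
def ringpts(g,u,v,r0,r1,sgn=-1,S=6):
    pts=[]
    for a in np.arange(0,2*np.pi,np.pi/36):
        rs=np.arange(r0,r1); vals=np.array([g[int(v+r*np.sin(a)),int(u+r*np.cos(a))] for r in rs],float)
        d=np.gradient(vals)*sgn; i=np.argmax(d)
        if d[i]>1: pts.append((u+rs[i]*np.cos(a),v+rs[i]*np.sin(a)))
    return np.array(pts,np.float32)
def big(n,im=None,S=6):
    im=cams.get_image(n)[:,:,::-1] if im is None else im
    b=cv2.GaussianBlur(cv2.resize(im,None,fx=S,fy=S,interpolation=cv2.INTER_CUBIC),(0,0),S/2)
    return b,cv2.cvtColor(b,cv2.COLOR_BGR2GRAY)
E
python3 - <<'E'
from h import *
s=cv2.imread("pics/scene0.png");b,g=big("scene",s)
# fit world circle: edge points cast to lid plane; least squares circle with fixed radius, robust
from scipy.optimize import least_squares
vis=b.copy()
for n,src in (("scene",s),("top",cv2.imread("pics/top0.png"))):
  b,g=big(n,src)
  for k,X in dict(sl=(.585,.0685,.1155),sm=(.597,-.0253,.1155),f1=(.50,-.322,.056),f2=(.3836,-.283,.056),f3=(.3823,-.374,.056)).items():
    pts=[]
    for a in np.arange(0,2*np.pi,np.pi/36):
        q=[];rr=np.arange(.028,.044,.0003)
        for r in rr:
            u,v=proj(n,(X[0]+r*np.cos(a),X[1]+r*np.sin(a),X[2]))*6+2.5
            q.append(float(g[int(v),int(u)]))
        d=-np.gradient(np.array(q)); i=np.argmax(d)
        if d[i]>1: pts.append((X[0]+rr[i]*np.cos(a),X[1]+rr[i]*np.sin(a)))
    pts=np.array(pts)
    f=lambda p:np.hypot(pts[:,0]-p[0],pts[:,1]-p[1])-p[2]
    r=least_squares(f,[X[0],X[1],.0355],loss="soft_l1",f_scale=.0007)
    print(n,k,r.x.round(4),"med res",np.median(abs(f(r.x))).round(4))
    if n=="scene":
      for p in pts:
        u,v=proj(n,(*p,X[2]))*6+2.5; cv2.circle(vis,(int(u),int(v)),3,(0,0,255),-1)
cv2.imwrite("pics/v2.png",cv2.resize(vis[900:1620,1000:2400],None,fx=.55,fy=.55))
E
```

```text
Traceback (most recent call last):
  File "h.py", line 8, in proj
    m=cams.camera_model(n);p=np.array(m["R"])@np.array(X)+np.array(m["t"])
ValueError: time passes only in moves, steps and waits
```

```bash
python3 - <<'E'
s=open("h.py").read()
s=s.replace("def ray(","_M={}\ndef cm(n):\n    if n not in _M:_M[n]=cams.camera_model(n)\n    return _M[n]\ndef ray(").replace("m=cams.camera_model(n);","m=cm(n);")
s+='''
from scipy.optimize import least_squares
def circ(n,g,X,R=.0355,lo=.028,hi=.044,sgn=-1):
    pts=[]
    for a in np.arange(0,2*np.pi,np.pi/36):
        rr=np.arange(lo,hi,.0003);q=[]
        for r in rr:
            u,v=proj(n,(X[0]+r*np.cos(a),X[1]+r*np.sin(a),X[2]))*6+2.5
            q.append(float(g[int(v),int(u)]))
        d=sgn*np.gradient(np.array(q)); i=np.argmax(d)
        if d[i]>1: pts.append((X[0]+rr[i]*np.cos(a),X[1]+rr[i]*np.sin(a)))
    pts=np.array(pts)
    f=lambda p:np.hypot(pts[:,0]-p[0],pts[:,1]-p[1])-p[2]
    r=least_squares(f,[X[0],X[1],R],loss="soft_l1",f_scale=.0007)
    return r.x,pts,np.median(abs(f(r.x)))
'''
open("h.py","w").write(s)
E
cat > a.py <<'E'
from h import *
for n,src in (("scene",cv2.imread("pics/scene0.png")),("top",cv2.imread("pics/top0.png"))):
  b,g=big(n,src);vis=b
  for k,X in dict(sl=(.585,.0685,.1155),sm=(.597,-.0253,.1155),f1=(.50,-.322,.056),f2=(.3836,-.283,.056),f3=(.3823,-.374,.056)).items():
    x,pts,e=circ(n,g,X)
    print(n,k,x.round(4),e.round(4))
    for p in pts:
        u,v=proj(n,(*p,X[2]))*6+2.5; cv2.circle(vis,(int(u),int(v)),3,(0,0,255),-1)
  if n=="scene": cv2.imwrite("pics/v2.png",cv2.resize(vis[900:1620,1000:2400],None,fx=.55,fy=.55))
E
python3 a.py
```

```text
scene sl [0.5866 0.0666 0.0349] 0.0006
scene sm [ 0.5973 -0.0272  0.0352] 0.0007
scene f1 [ 0.4992 -0.3245  0.0353] 0.0005
scene f2 [ 0.3811 -0.2864  0.038 ] 0.0019
scene f3 [ 0.384  -0.3764  0.0352] 0.0007
top sl [0.5836 0.0691 0.0343] 0.0006
top sm [ 0.5949 -0.0248  0.0345] 0.0006
top f1 [ 0.4965 -0.3217  0.0343] 0.0007
top f2 [ 0.3825 -0.2818  0.0341] 0.0007
top f3 [ 0.3808 -0.3734  0.0342] 0.0005
```

View pics/v2.png

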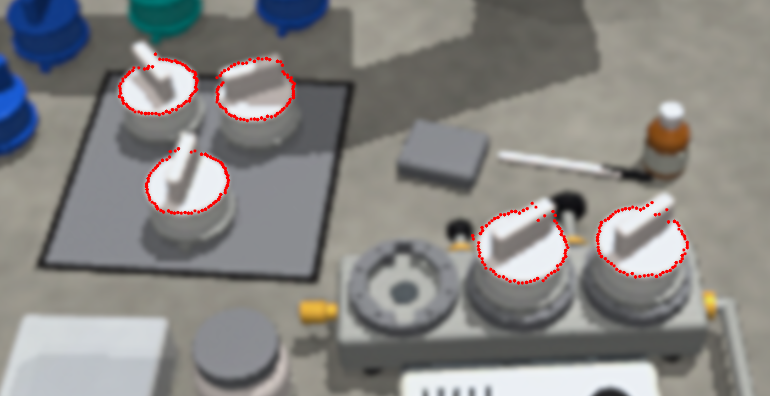

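```bash
cat >> h.py <<'E'
from scipy.spatial.transform import Rotation as Rn
PSI=0.116
def tool():
    s=robot.sense(); return s,Rn.from_quat(s["orientation"]).as_matrix(),np.array(s["position"])
def plan(xyz,jaw=None):
    s,R,p=tool(); d=np.array(xyz)-p
    yaw=np.arctan2(R[1,1],R[0,1]); 
    print("pos",p.round(4),"xaxis",R[:,0].round(3),"jawyaw",yaw.round(4),"q1,q6",s["joint_pos"][[0,5]].round(3),"t",round(s["t"],2),"gap",round(s["finger_gap"],4),"F",np.round(s["force"],1))
    print("tool shift now",(R.T@d).round(4),"world",d.round(4))
    if jaw is not None:
        for k in (-1,0,1):
            a=jaw+k*np.pi-yaw; print(" turn opt deg about tool x:",np.degrees(-a).round(1),"per-yaw q6 ->?",round(a,3))
def M(x,y,psi=None,C=(.596,-.026)):
    psi=PSI if psi is None else psi
    c,s=np.cos(psi),np.sin(psi); return np.array([C[0]+c*x-s*y,C[1]+s*x+c*y])
E
python3 - <<'E'
from h import *
k=M(-.1015-.0245,.0475); print(k, np.pi/2+PSI)
plan((*k,.25),np.pi/2+PSI)
E
```

```text
[0.46534913 0.00659753] 1.6867963267948967
pos [ 0.1896 -0.6473  0.3027] xaxis [-0.     0.002 -1.   ] jawyaw -1.286 q1,q6 [-1.436 -0.15 ] t 0.1 gap 0.0854 F [-0.3  0.3  0.2]
tool shift now [ 0.054  -0.55   -0.4484] world [ 0.2757  0.6539 -0.0527]
 turn opt deg about tool x: 9.7 per-yaw q6 ->? -0.169
 turn opt deg about tool x: -170.3 per-yaw q6 ->? 2.973
 turn opt deg about tool x: -350.3 per-yaw q6 ->? 6.114
```

Emit:
send_rows(rows="0 -0.0145 -0.039 0 0 0 0;0 -0.0145 -0.039 0 0 0 0;0 -0.0145 -0.039 0 0 0 0;0 -0.0145 -0.039 0 0 0 0;0 -0.0145 -0.039 0 0 0 0;0 -0.0145 -0.039 0 0 0 0;0 -0.0145 -0.039 0 0 0 0;0 -0.0145 -0.039 0 0 0 0")

```text
t: 0.9
position: [0.4575, -0.4474, 0.3033]
orientation: [-0.7, -0.101, 0.7, -0.1]
force: [0.0, -0.6, -0.7]
finger_gap: -0.0003
```

```bash
python3 - <<'E'
from h import *
plan((.4653,.0066,.22),np.pi/2+PSI)
E
```

```text
pos [ 0.4575 -0.4474  0.3033] xaxis [-0.001  0.001 -1.   ] jawyaw -1.2861 q1,q6 [-0.933  0.354] t 0.9 gap -0.0003 F [ 0.  -0.6 -0.7]
tool shift now [ 0.0837 -0.4335 -0.135 ] world [ 0.0078  0.454  -0.0833]
 turn opt deg about tool x: 9.7 per-yaw q6 ->? -0.169
 turn opt deg about tool x: -170.3 per-yaw q6 ->? 2.973
 turn opt deg about tool x: -350.3 per-yaw q6 ->? 6.114
```

Emit:
send_rows(rows="0 0 0 4.85 0 0 0;0 0 0 4.85 0 0 0;0 -0.045 -0.006 0 0 0 0;0 -0.045 -0.006 0 0 0 0;0 -0.045 -0.006 0 0 0 0;0 -0.045 -0.006 0 0 0 0;0 -0.045 -0.006 0 0 0 0;0 -0.045 -0.006 0 0 0 0")

```text
t: 1.7
position: [0.4606, -0.1746, 0.3034]
orientation: [-0.706, -0.041, 0.706, -0.04]
force: [0.3, 0.8, -0.4]
finger_gap: 0.0001
```

Emit:
send_rows(rows="0.02 -0.045 -0.006 0 0 0 0;0.02 -0.045 -0.006 0 0 0 0;0.02 -0.045 -0.006 0 0 0 0;0.02 -0.045 -0.006 0 0 0 0")

```text
t: 2.1
position: [0.4636, 0.007, 0.2231]
orientation: [0.706, 0.041, -0.706, 0.041]
force: [1.2, -0.1, 0.3]
finger_gap: 0.0001
```

```bash
python3 - <<'E'
from h import *
plan((.4653,.0066,.100),np.pi/2+PSI)
for n in("top","scene"):
    im=cams.get_image(n)[:,:,::-1]; cv2.imwrite(f"pics/{n}1.png",im)
crop("",cv2.imread("pics/scene1.png"),270,140,160,120,5,"pics/d1.png")
E
```

```text
pos [0.4636 0.007  0.2231] xaxis [ 0. -0. -1.] jawyaw -1.4556 q1,q6 [-0.204  1.251] t 2.1 gap 0.0001 F [ 1.2 -0.1  0.3]
tool shift now [ 0.1231  0.0005 -0.0016] world [ 0.0017 -0.0004 -0.1231]
 turn opt deg about tool x: -0.0 per-yaw q6 ->? 0.001
 turn opt deg about tool x: -180.0 per-yaw q6 ->? 3.142
 turn opt deg about tool x: -360.0 per-yaw q6 ->? 6.284
```

View pics/d1.png

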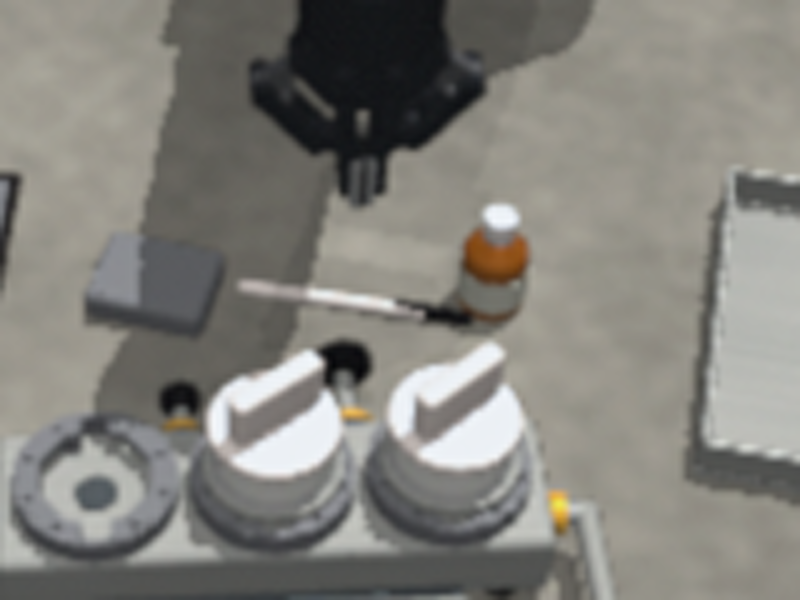

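View pics/top1.png

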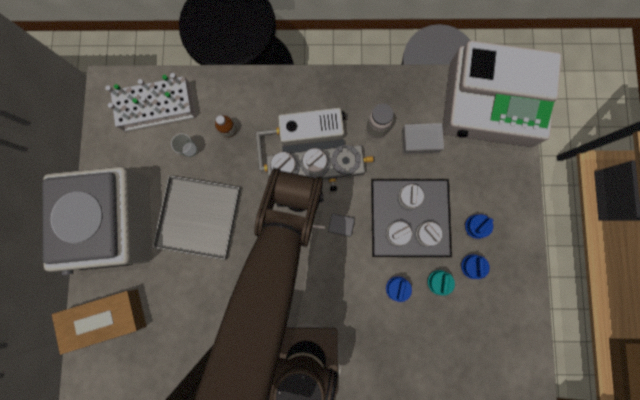

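```bash
python3 - <<'E'
from h import *
print("tip proj",proj("scene",(.4636,.007,.150))*1, "seen", (270+360.5/5-.5,140+200.5/5-.5))
for u,v in ((240,284),(470,318)): print(ray("scene",270+u/5,140+v/5,.006))
print("bottle base",ray("scene",270+490/5,140+310/5,0))
print("timer near edge", [ray("scene",270+u/5,140+v/5,.022).round(3) for u,v in ((225,265),(90,290),(195,320))])
E
```

```text
tip proj [339.69400695 178.82546975] seen (341.6, 179.6)
[ 0.40367479 -0.05558404  0.006     ]
[0.42220941 0.08673168 0.006     ]
bottle base [4.09436973e-01 9.97464215e-02 1.11022302e-16]
timer near edge [array([ 0.403, -0.065,  0.022]), array([ 0.429, -0.146,  0.022]), array([ 0.449, -0.08 ,  0.022])]
```

Emit:
send_rows(rows="0.041 0 0 0 0 0 0;0.041 0 0 0 0 0 0;0.041 0 0 0 0 0 0;0 0 -0.005 0 0 0 0;0 0 -0.005 0 0 0 0;0 0 -0.005 0 0 0 0")

```text
t: 2.8
position: [0.4748, 0.0064, 0.0999]
orientation: [-0.7, -0.042, 0.712, -0.041]
force: [-14.6, -6.1, -1.0]
finger_gap: -0.0001
```

```bash
python3 - <<'E'
from h import *
plan((*M(-.0795-.0195,.0475),.100))
crop("scene",None,270,140,160,120,5,"pics/d2.png")
E
```

```text
pos [0.4748 0.0064 0.0999] xaxis [-0.017 -0.001 -1.   ] jawyaw -1.4532 q1,q6 [-0.199  1.258] t 2.8 gap -0.0001 F [-14.6  -6.1  -1. ]
tool shift now [-0.0004 -0.0012 -0.0176] world [0.0173 0.0033 0.0001]
```

View pics/d2.png

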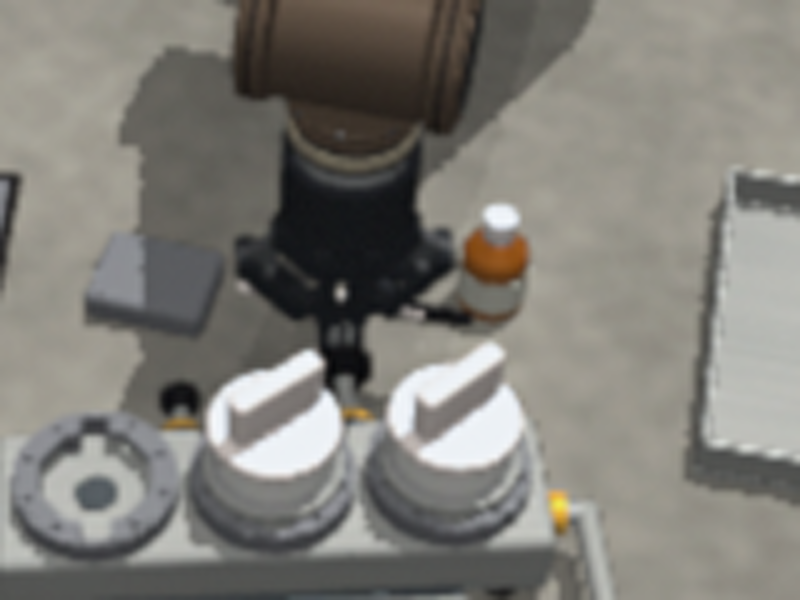

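Emit:
send_rows(rows="0 0 -0.005 0 0 0 0;0 0 -0.005 0 0 0 0")

```text
t: 3.05
position: [0.4878, 0.0078, 0.1015]
orientation: [-0.704, -0.041, 0.708, -0.041]
force: [-2.0, 0.1, -3.0]
finger_gap: 0.0003
```

Emit:
send_rows(rows="0 0 -0.005 0 0 0 0;0 0 -0.004 0 0 0 0;0 0 0 0 0 0 0")

```text
t: 3.35
position: [0.4939, 0.0082, 0.1023]
orientation: [-0.699, -0.042, 0.713, -0.042]
force: [-23.0, -6.6, 15.3]
finger_gap: 0.0002
```

```bash
python3 - <<'E'
from h import *
plan((*M(-.0795-.0195,.0475),.100))
crop("scene",None,270,140,160,120,5,"pics/d3.png")
E
```

```text
pos [0.4939 0.0082 0.1023] xaxis [-0.019 -0.002 -1.   ] jawyaw -1.4522 q1,q6 [-0.187  1.27 ] t 3.35 gap 0.0002 F [-23.   -6.6  15.3]
tool shift now [ 0.0023 -0.0017  0.0015] world [-0.0017  0.0015 -0.0023]
```

View pics/d3.png

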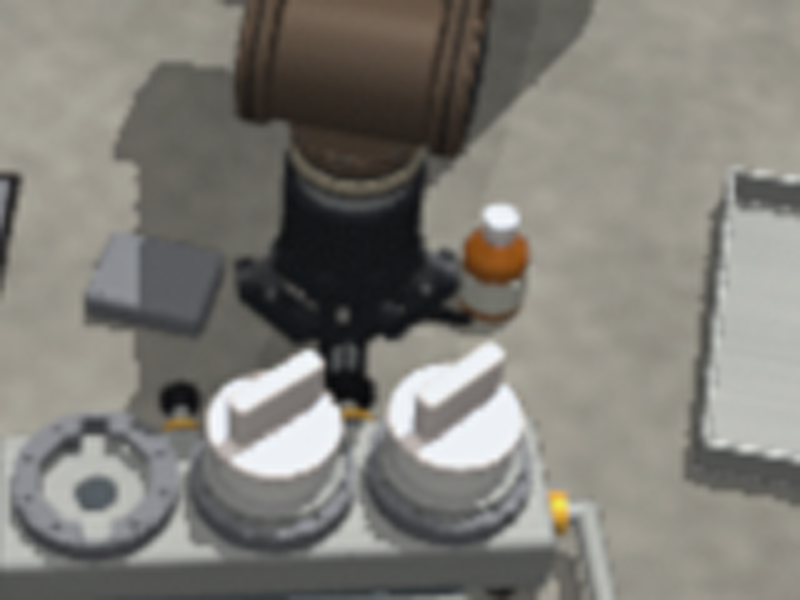

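Emit:
send_rows(rows="0 0 0.01 0 0 0 0;0 0 0.015 0 0 0 0;-0.03 0 0 0 0 0 0.6;-0.03 0.045 0 0 0 0 0.6;0 0.05 0 0 0 0 0.6;0 0 0 0 0 0 0.6")

```text
t: 4.0
position: [0.488, -0.0906, 0.1644]
orientation: [0.71, 0.037, -0.702, 0.041]
force: [1.0, 0.2, 0.5]
finger_gap: 0.0511
```

```bash
python3 - <<'E'
from h import *
plan((*M(-.0855,-.0475),.096),PSI-np.pi/2)
for n in("top","scene"):
    im=cams.get_image(n)[:,:,::-1]; cv2.imwrite(f"pics/{n}2.png",im)
crop("",cv2.imread("pics/scene2.png"),230,140,160,120,5,"pics/d4.png")
E
```

```text
pos [ 0.488  -0.0906  0.1644] xaxis [ 0.013 -0.006 -1.   ] jawyaw -1.4605 q1,q6 [-0.388  1.073] t 4.0 gap 0.0511 F [1.  0.2 0.5]
tool shift now [ 0.0687 -0.0048 -0.0284] world [ 0.0286  0.0075 -0.0684]
 turn opt deg about tool x: 179.7 per-yaw q6 ->? -3.136
 turn opt deg about tool x: -0.3 per-yaw q6 ->? 0.006
 turn opt deg about tool x: -180.3 per-yaw q6 ->? 3.147
```

View pics/d4.png

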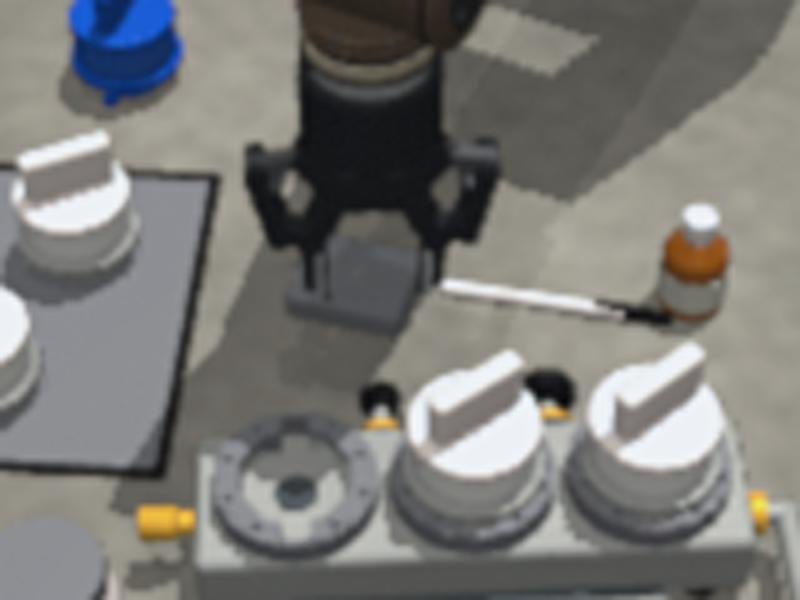

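```bash
cat >> h.py <<'E'
def go(xyz,jaw):
    """first-rotate-then-shift: rotvec (tool, deg) and shift in the resulting tool frame"""
    s,R,p=tool(); 
    yaw=np.arctan2(R[1,1],R[0,1]); jaw=yaw+(jaw-yaw+np.pi/2)%np.pi-np.pi/2
    x=np.array([0,0,-1.]);y=np.array([np.cos(jaw),np.sin(jaw),0]);T=np.c_[x,y,np.cross(x,y)]
    rv=Rn.from_matrix(R.T@T).as_rotvec(degrees=True)
    print("pos",p.round(4),"xax",R[:,0].round(3),"jaw %.3f q1 %.2f q6 %.2f"%(yaw,s["joint_pos"][0],s["joint_pos"][5]),"t %.2f gap %.4f"%(s["t"],s["finger_gap"]),"F",np.round(s["force"],1),"Mo",np.round(s["moment"],2))
    print("rot deg",rv.round(2),"then shift",(T.T@(np.array(xyz)-p)).round(4),"| q6 end ~",round(np.arctan2(xyz[1],xyz[0])+s["joint_pos"][5]-s["joint_pos"][0]-(jaw-yaw)+s["joint_pos"][0]-np.arctan2(p[1],p[0]),2))
E
python3 - <<'E'
from h import *
go((*M(-.0855,-.0475),.096),PSI-np.pi/2)
E
```

```text
pos [ 0.4857 -0.0866  0.1615] xax [ 0.006 -0.002 -1.   ] jaw -1.458 q1 -0.38 q6 1.08 t 4.10 gap 0.0510 F [-0.2 -0.1  0.4] Mo [-0.01 -0.01 -0.02]
rot deg [-0.19 -0.33 -0.15] then shift [ 0.0655  0.0001 -0.0311] | q6 end ~ 1.09
```

Emit:
send_rows(rows="0 0 -0.0155 -0.2 -0.3 -0.15 0.6;0 0 -0.0155 0 0 0 0.6;0.022 0 0 0 0 0 0.6;0.022 0 0 0 0 0 0.6;0.0215 0 0 0 0 0 0.6;0 0 0 0 0 0 0.6;0 0 0 0 0 0 0.6")

```text
t: 4.8
position: [0.5145, -0.0803, 0.0935]
orientation: [-0.704, -0.043, 0.708, -0.042]
force: [0.6, -0.8, -0.6]
finger_gap: 0.0512
```

```bash
python3 - <<'E'
from h import *
go((*M(-.0855,-.0475),.096),PSI-np.pi/2)
crop("scene",None,230,140,160,120,5,"pics/d5.png")
E
```

```text
pos [ 0.5145 -0.0803  0.0935] xax [-0.005  0.002 -1.   ] jaw -1.451 q1 -0.35 q6 1.10 t 4.80 gap 0.0512 F [ 0.6 -0.8 -0.6] Mo [-0.01 -0.07 -0.03]
rot deg [0.24 0.28 0.15] then shift [-0.0025  0.003  -0.0017] | q6 end ~ 1.1
```

View pics/d5.png

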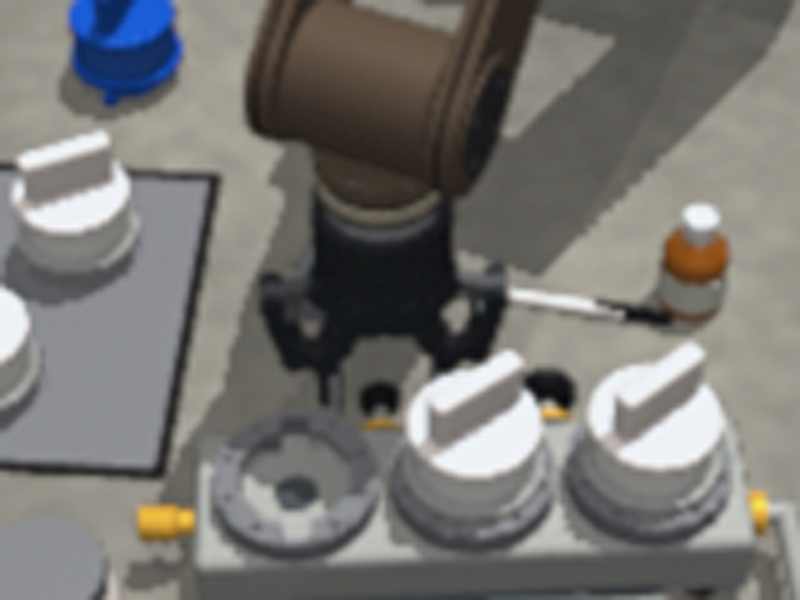

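Emit:
send_rows(rows="0 0.003 -0.001 0 0 0 0.6;0 0 0 0 0 0 0;0 0 0 0 0 0 0;0 0 0 0 0 0 0;0 0 0 0 0 0 0;0 0 0 0 0 0 0")

```text
t: 5.45
position: [0.5162, -0.0842, 0.0942]
orientation: [-0.704, -0.043, 0.707, -0.041]
force: [-1.4, -0.1, 5.3]
finger_gap: 0.0215
```

```bash
python3 - <<'E'
from h import *
go((*M(-.0855,-.0475),.096),PSI-np.pi/2)
E
```

```text
pos [ 0.5162 -0.0842  0.0942] xax [-0.004  0.002 -1.   ] jaw -1.452 q1 -0.36 q6 1.10 t 5.45 gap 0.0215 F [-1.4 -0.1  5.3] Mo [0.13 0.19 0.  ]
rot deg [0.16 0.22 0.12] then shift [-0.0018 -0.0011 -0.0005] | q6 end ~ 1.1
```

Emit:
send_rows(rows="0 0 0.004 0 0 0 0;0 0 0.004 0 0 0 0;0 0 0.004 0 0 0 0;0 0 0.004 0 0 0 0;0 0 0.004 0 0 0 0;0 0 0.004 0 0 0 0;0 0 0 0 0 0 0")

```text
t: 6.15
position: [0.4937, -0.0868, 0.0943]
orientation: [0.707, 0.042, -0.705, 0.041]
force: [7.6, 4.9, 0.8]
finger_gap: 0.0216
```

```bash
python3 - <<'E'
from h import *
go((*M(-.0855-.022,-.0475),.096),PSI-np.pi/2)
crop("scene",None,230,140,160,120,5,"pics/d6.png")
E
```

```text
pos [ 0.4937 -0.0868  0.0943] xax [ 0.003  0.002 -1.   ] jaw -1.453 q1 -0.38 q6 1.07 t 6.15 gap 0.0216 F [7.6 4.9 0.8] Mo [ 0.66 -1.21  0.02]
rot deg [ 0.08 -0.16  0.08] then shift [-0.0017 -0.0011 -0.0011] | q6 end ~ 1.08
```

View pics/d6.png

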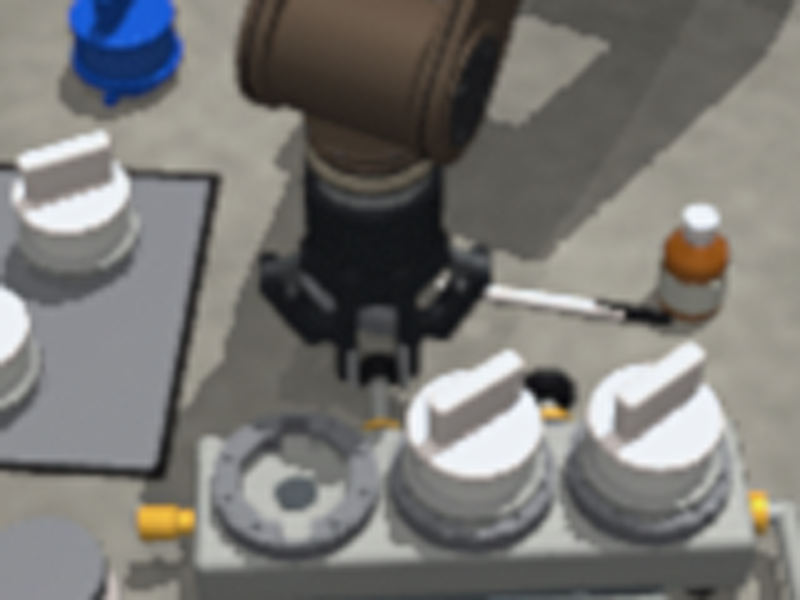

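Emit:
send_rows(rows="0 0 0.003 0 0 0 0;0 0 0 0 0 0 0")

```text
t: 6.4
position: [0.4931, -0.0869, 0.0945]
orientation: [0.71, 0.041, -0.702, 0.041]
force: [17.6, 6.9, -7.3]
finger_gap: 0.0217
```

Emit:
send_rows(rows="0 0 -0.003 0 0 0 0;0 0 0 0 0 0 0.5;0 0 0 0 0 0 0.5;-0.04 0 0 0 0 0 0.5;-0.05 0 0 0 0 0 0.5;-0.06 0 0 0 0 0 0.5;0 0 0 0 0 0 0.5")

```text
refused, shift out of range in row 6
```

Emit:
send_rows(rows="0 0 0 0 0 0 0.5")

```text
t: 6.5
position: [0.4893, -0.0871, 0.0933]
orientation: [-0.704, -0.043, 0.707, -0.042]
force: [-1.1, -0.4, 0.7]
finger_gap: 0.0347
```

Emit:
send_rows(rows="0 0 0 0 0 0 0.5;-0.05 0 0 0 0 0 0.5;-0.05 0 0 0 0 0 0.5;-0.05 0 0 0 0 0 0.5;0 0 0 7.8 0 0 0.5;0 0 0 7.8 0 0 0.5;0 0 0 7.8 0 0 0.5;0 0 0 7.8 0 0 0.5")

```text
t: 7.3
position: [0.4884, -0.0876, 0.2424]
orientation: [-0.688, 0.151, 0.694, 0.152]
force: [-0.2, -0.2, -0.5]
finger_gap: 0.0426
```

Emit:
send_rows(rows="0 0 0 7.8 0 0 0.5;0 0 0 7.8 0 0 0.5;0 0 0 7.8 0 0 0.5;0 0 0 0 0 0 0.5;0 0 0 0 0 0 0.5")

```text
t: 7.8
position: [0.4889, -0.0875, 0.2425]
orientation: [-0.644, 0.286, 0.65, 0.285]
force: [0.7, -0.2, 0.9]
finger_gap: 0.0429
```

```bash
python3 - <<'E'
from h import *
go((.596,-.0265,.240),PSI-.95-np.pi/2)
im=cams.get_image("scene")[:,:,::-1]; cv2.imwrite("pics/s7.png",im)
crop("",im,230,140,160,120,5,"pics/d7.png")
im=cams.get_image("top")[:,:,::-1]; cv2.imwrite("pics/t7.png",im)
E
```

```text
pos [ 0.4889 -0.0875  0.2425] xax [-0.007  0.002 -1.   ] jaw -2.402 q1 -0.38 q6 2.02 t 7.80 gap 0.0429 F [ 0.7 -0.2  0.9] Mo [-0.01 -0.03  0.02]
rot deg [ 0.15  0.38 -0.22] then shift [ 0.0025 -0.1203 -0.0268] | q6 end ~ 2.16
```

View pics/d7.png

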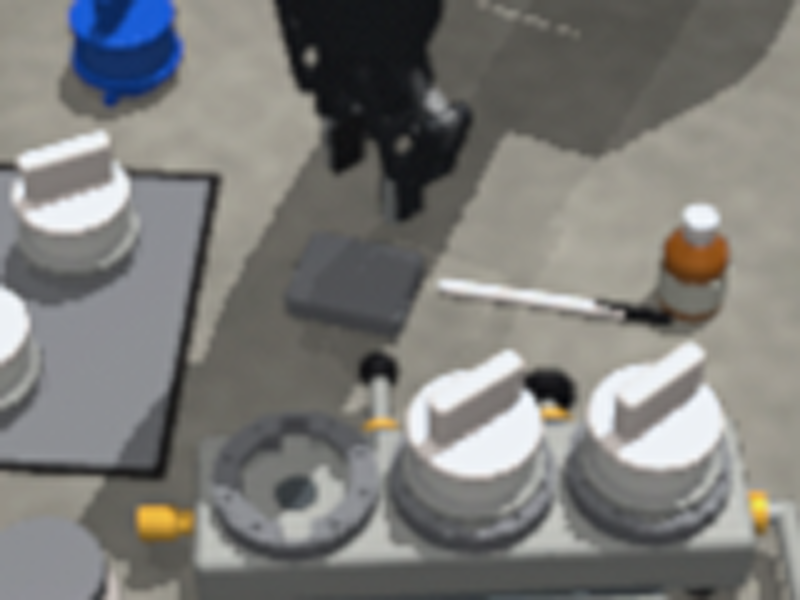

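Vacuum knob is home (crop 550,390) and the vent knob is out (377,368). Next I measure the bar angle and go to spent_middle.

```bash
python3 - <<'E'
from h import *
for nm,a,b in (("mid",(432,402),(513,352)),("mid2",(438,410),(521,359)),("left",(614,397),(694,343)),("left2",(620,408),(703,353))):
    A=ray("scene",230+a[0]/5-.4,140+a[1]/5-.4,.1495);B=ray("scene",230+b[0]/5-.4,140+b[1]/5-.4,.1495)
    print(nm,A[:2].round(4),B[:2].round(4),np.linalg.norm(A-B),np.arctan2(A[1]-B[1],A[0]-B[0]),((A+B)/2)[:2].round(4))
E
```

```text
mid [ 0.6129 -0.0485] [ 0.5771 -0.0091] 0.053247191629067714 -0.8332450561090108 [ 0.595  -0.0288]
mid2 [ 0.6179 -0.0452] [ 0.5816 -0.0048] 0.05429098888821611 -0.8378474936338831 [ 0.5997 -0.025 ]
left [0.6036 0.043 ] [0.5647 0.084 ] 0.05648883392306715 -0.8131090867932349 [0.5841 0.0635]
left2 [0.6105 0.0461] [0.5712 0.0885] 0.0578446692476321 -0.8246361174035578 [0.5909 0.0673]
```

Emit:
send_rows(rows="0 -0.04 -0.009 0 0.4 -0.2 0.5;0 -0.04 -0.009 0 0 0 0.5;0 -0.04 -0.009 0 0 0 0.5;0 0 0 0 0 0 0.5;0 0 0 0 0 0 0.5")

```text
t: 8.4
position: [0.5967, -0.0264, 0.2425]
orientation: [0.647, -0.286, -0.647, -0.285]
force: [0.1, -0.3, 0.4]
finger_gap: 0.043
```

```bash
python3 - <<'E'
from h import *
go((.596,-.0265,.1925),PSI-.95-np.pi/2)
crop("scene",None,230,120,160,120,5,"pics/d8.png")
E
```

```text
pos [ 0.5967 -0.0264  0.2425] xax [ 0.    -0.001 -1.   ] jaw -2.402 q1 -0.21 q6 2.19 t 8.40 gap 0.0430 F [ 0.1 -0.3  0.4] Mo [-0.02  0.03  0.02]
rot deg [ 0.13 -0.04 -0.03] then shift [0.05   0.0006 0.0004] | q6 end ~ 2.19
```

View pics/d8.png

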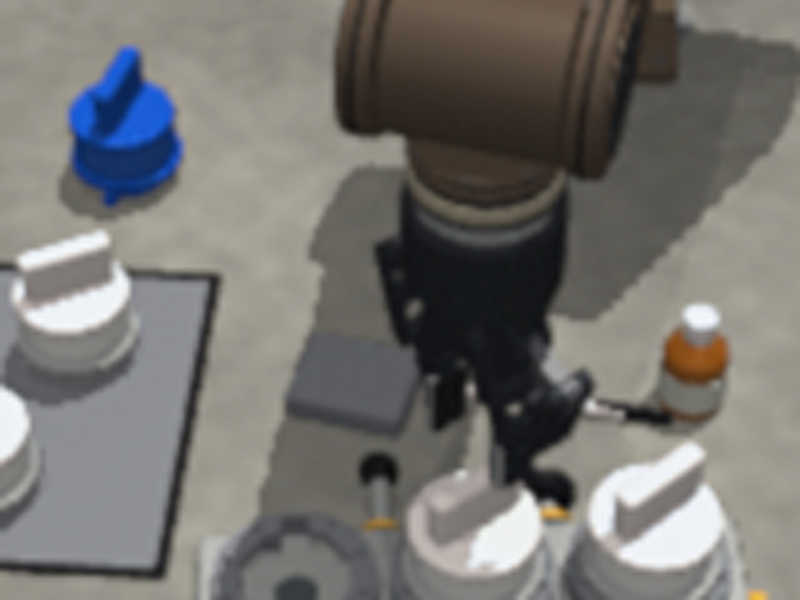

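Emit:
send_rows(rows="0.02 0 0 0 0 0 0.5;0.02 0.0005 0 0 0 0 0.5;0.009 0 0 0 0 0 0.5;0 0 0 0 0 0 0.5;0 0 0 0 0 0 0;0 0 0 0 0 0 0;0 0 0 0 0 0 0;0 0 0 0 0 0 0")

```text
t: 9.25
position: [0.5971, -0.0274, 0.1958]
orientation: [0.648, -0.286, -0.645, -0.286]
force: [0.2, -0.5, 3.4]
finger_gap: 0.0128
```

```bash
python3 - <<'E'
from h import *
go((.596,-.0265,.1935),PSI-.95-np.pi/2)
crop("scene",None,230,120,160,120,5,"pics/d9.png")
E
```

```text
pos [ 0.5971 -0.0274  0.1958] xax [ 0.004 -0.002 -1.   ] jaw -2.405 q1 -0.22 q6 2.19 t 9.25 gap 0.0128 F [ 0.2 -0.5  3.4] Mo [-0.1   0.09 -0.01]
rot deg [ 0.01 -0.24  0.12] then shift [0.0023 0.0002 0.0014] | q6 end ~ 2.19
```

View pics/d9.png

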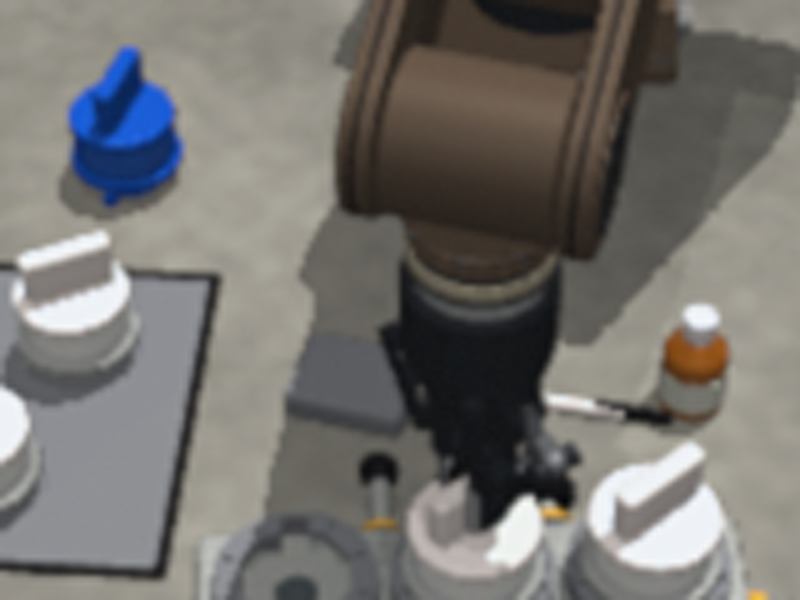

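Emit:
send_rows(rows="0 0 0 -7 0 0 0;0 0 0 -7 0 0 0;0 0 0 -7 0 0 0;0 0 0 -7 0 0 0;0 0 0 0 0 0 0")

```text
t: 9.8
position: [0.5972, -0.0272, 0.1958]
orientation: [0.698, -0.121, -0.695, -0.121]
force: [-0.4, 0.6, 5.6]
finger_gap: 0.0131
```

```bash
python3 - <<'E'
from h import *
go((.596,-.0265,.1935),PSI-np.pi/2)
E
```

```text
pos [ 0.5972 -0.0272  0.1958] xax [ 0.005 -0.001 -1.   ] jaw -1.915 q1 -0.22 q6 1.70 t 9.80 gap 0.0131 F [-0.4  0.6  5.6] Mo [0.11 0.02 0.16]
rot deg [-26.4   -0.28  -0.04] then shift [ 0.0023 -0.0009  0.0011] | q6 end ~ 1.24
```

Emit:
send_rows(rows="0 0 0 -7 0 0 0;0 0 0 -7 0 0 0;0 0 0 -7 0 0 0;0 0 0 -5.4 0 0 0;0 0 0 0 0 0 0")

```text
t: 10.3
position: [0.5972, -0.0272, 0.1958]
orientation: [0.708, 0.04, -0.704, 0.041]
force: [0.0, -0.0, 5.8]
finger_gap: 0.0127
```

```bash
python3 - <<'E'
from h import *
go((.596,-.0265,.1935),PSI-np.pi/2)
E
```

```text
pos [ 0.5972 -0.0272  0.1958] xax [ 0.005 -0.001 -1.   ] jaw -1.456 q1 -0.22 q6 1.24 t 10.30 gap 0.0127 F [ 0.  -0.   5.8] Mo [0.17 0.06 0.12]
rot deg [-0.07 -0.25 -0.08] then shift [ 0.0023 -0.0008  0.0011] | q6 end ~ 1.24
```

Emit:
send_rows(rows="-0.01 0 0 0 0 0 0;-0.01 0 0 0 0 0 0;-0.01 0 0 0 0 0 0;0 0 0 0 0 0 0")

```text
t: 10.7
position: [0.5969, -0.0273, 0.2261]
orientation: [0.708, 0.04, -0.704, 0.041]
force: [-0.2, -0.2, -2.0]
finger_gap: 0.0126
```

```bash
python3 - <<'E'
from h import *
go((.596,-.0265,.1935),PSI-np.pi/2)
crop("scene",None,230,120,160,120,5,"pics/d10.png")
E
```

```text
pos [ 0.5969 -0.0273  0.2261] xax [ 0.005 -0.002 -1.   ] jaw -1.456 q1 -0.22 q6 1.24 t 10.70 gap 0.0126 F [-0.2 -0.2 -2. ] Mo [ 0.01 -0.06  0.01]
rot deg [-0.05 -0.27 -0.12] then shift [ 0.0326 -0.0009  0.0008] | q6 end ~ 1.24
```

View pics/d10.png

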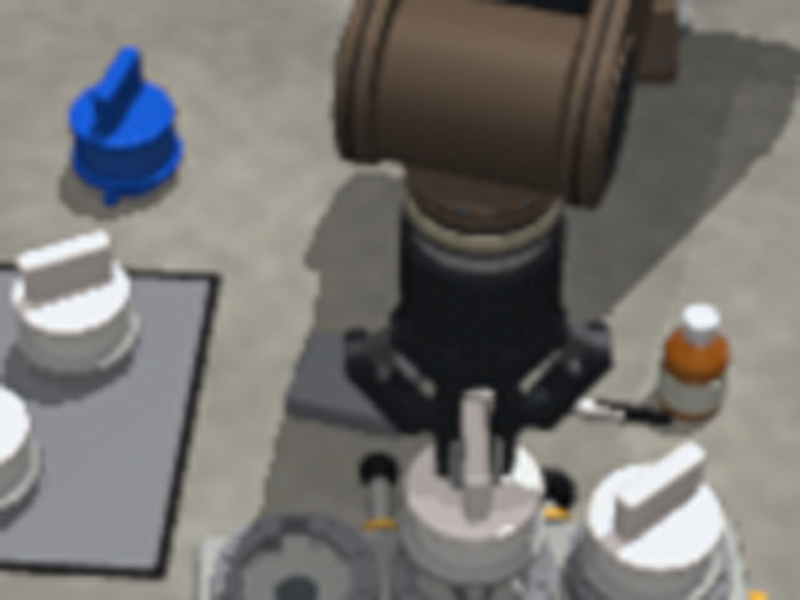

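```bash
python3 - <<'E'
from h import *
b,g=big("scene")
x,pts,e=circ("scene",g,(.599,-.029,.1458)); print(x.round(4),e)
for p in pts:
    u,v=proj("scene",(*p,.1458))*6+2.5; cv2.circle(b,(int(u),int(v)),3,(0,0,255),-1)
cv2.imwrite("pics/v3.png",b[1100:1600,1700:2400])
t=cv2.imread("pics/top0.png"); crop("",t,145,165,105,105,6,"pics/tr.png")
E
```

```text
[ 0.5978 -0.0279  0.0351] 0.0010338857686648523
```

View pics/v3.png

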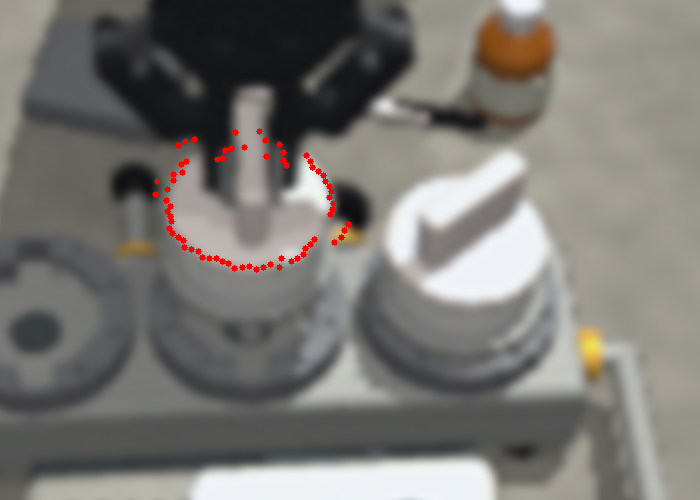

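View pics/tr.png

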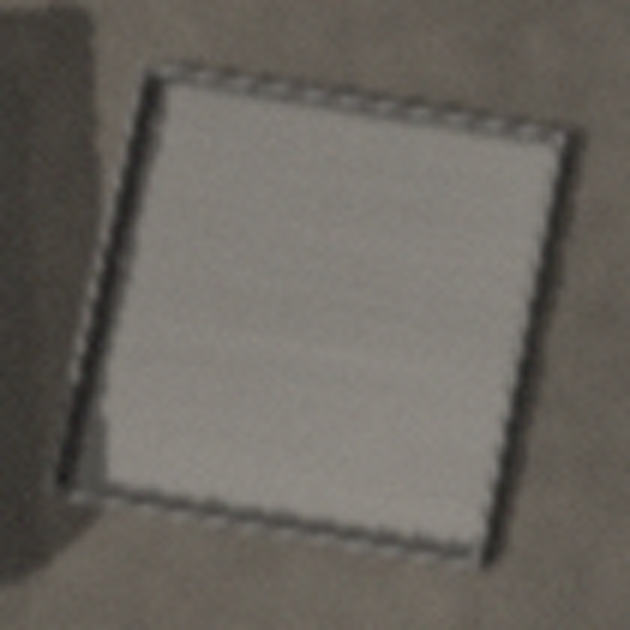

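```bash
python3 - <<'E'
from h import *
off=np.array([.0025,-.0025,0])
P=[ray("top",145+u/6-.4,165+v/6-.4,.03)+off for u,v in((150,72),(578,128),(487,560),(62,488))]
for p in P: print(p.round(3))
c=np.mean(P,0);print("c",c, np.linalg.norm(P[0]-P[1]),np.linalg.norm(P[1]-P[2]))
a=(P[0]+P[3]-P[1]-P[2]);a/=np.linalg.norm(a) # +y-ish axis
print("yaw axis",a, "slot1",c+.055*a,"slot2",c-.055*a)
go((*(c+.055*a)[:2],.25),PSI-np.pi/2)
b,g=big("scene")
# collar right ring outer
for z,R,lo,hi,s in ((.074,.0445,.038,.052,1),(.074,.0445,.038,.052,-1),(.074,.0295,.024,.035,-1),(.074,.0295,.024,.035,1)):
    x,pts,e=circ("scene",g,(.609,-.1215,z),R,lo,hi,s);print("ringR",x.round(4),e)
E
```

```text
[0.562 0.435 0.03 ]
[0.532 0.207 0.03 ]
[0.308 0.247 0.03 ]
[0.344 0.469 0.03 ]
c [0.43620163 0.33924323 0.03      ] 0.22957220545405285 0.22774801838294265
yaw axis [0.14498011 0.98943457 0.        ] slot1 [0.44417554 0.39366213 0.03      ] slot2 [0.42822773 0.28482433 0.03      ]
pos [ 0.5962 -0.0271  0.2244] xax [ 0.002 -0.001 -1.   ] jaw -1.456 q1 -0.22 q6 1.24 t 10.80 gap 0.0131 F [ 0.3  0.9 -2.9] Mo [0.04 0.04 0.02]
rot deg [-0.04 -0.11 -0.07] then shift [-0.0256 -0.4356  0.1023] | q6 end ~ 2.01
ringR [ 0.6144 -0.1208  0.0458] 0.0008316829980989128
ringR [ 0.6002 -0.122   0.0506] 0.0009648500711213238
ringR [ 0.6112 -0.1209  0.0274] 0.0009256994713528373
ringR [ 0.6061 -0.1263  0.0285] 0.001159033224332355
```

Emit:
send_rows(rows="-0.045 0 0 0 0 0 0;-0.045 0 0 0 0 0 0;0 -0.044 0.010 0 0 0 0;0 -0.044 0.010 0 0 0 0;0 -0.044 0.010 0 0 0 0;0 -0.044 0.010 0 0 0 0;0 -0.044 0.010 0 0 0 0;0 -0.044 0.010 0 0 0 0")

```text
t: 11.65
position: [0.5048, 0.2297, 0.313]
orientation: [0.706, 0.04, -0.706, 0.041]
force: [1.2, 0.3, -2.2]
finger_gap: 0.013
```

Emit:
send_rows(rows="0 -0.044 0.010 0 0 0 0;0 -0.044 0.010 0 0 0 0;0 -0.042 0.010 0 0 0 0;0 -0.042 0.012 0 0 0 0;0.04 0 0 0 0 0 0;0.04 0 0 0 0 0 0;0 0 0 0 0 0 0;0 0 0 0 0 0 0")

```text
t: 12.45
position: [0.4443, 0.3938, 0.2326]
orientation: [-0.706, -0.04, 0.706, -0.042]
force: [0.7, 0.8, -1.6]
finger_gap: 0.0126
```

```bash
python3 - <<'E'
from h import *
go((.444,.394,.142),PSI-np.pi/2)
im=cams.get_image("scene")[:,:,::-1];cv2.imwrite("pics/s11.png",im)
E
```

```text
pos [0.4443 0.3938 0.2326] xax [-0.001 -0.002 -1.   ] jaw -1.456 q1 0.56 q6 2.01 t 12.45 gap 0.0126 F [ 0.7  0.8 -1.6] Mo [-0.02 -0.05 -0.01]
rot deg [-0.04  0.06 -0.13] then shift [ 0.0906 -0.0002  0.0002] | q6 end ~ 2.01
```

View pics/s11.png

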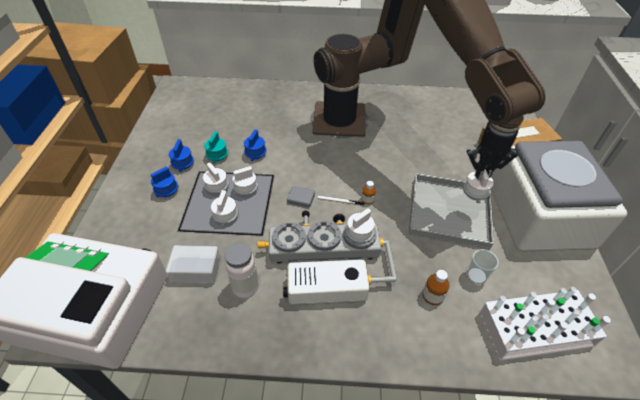

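Emit:
send_rows(rows="0.04 0 0 0 0 0 0;0.035 0 0 0 0 0 0;0.01 0 0 0 0 0 0;0.003 0 0 0 0 0 0;0 0 0 0 0 0 0;0 0 0 0 0 0 0")

```text
t: 13.1
position: [0.4463, 0.395, 0.1484]
orientation: [0.708, 0.041, -0.704, 0.04]
force: [-0.2, 0.2, -2.3]
finger_gap: 0.0128
```

Emit:
send_rows(rows="0.005 0 0 0 0 0 0;0.003 0 0 0 0 0 0;0 0 0 0 0 0 0")

```text
t: 13.4
position: [0.4459, 0.3948, 0.1403]
orientation: [0.707, 0.041, -0.704, 0.041]
force: [-1.5, -0.6, 7.4]
finger_gap: 0.013
```

Contact. Release and rise.

Emit:
send_rows(rows="0 0 0 0 0 0 0.2;0 0 0 0 0 0 0.4;0 0 0 0 0 0 0.5;-0.02 0 0 0 0 0 0.5;-0.05 0 0 0 0 0 0.5;-0.05 0 0 0 0 0 0.5;0 0 0 0 0 0 0.5")

```text
t: 14.1
position: [0.4478, 0.3963, 0.267]
orientation: [0.712, 0.043, -0.7, 0.038]
force: [0.8, 1.7, 0.7]
finger_gap: 0.0425
```

```bash
python3 - <<'E'
from h import *
go((.5866,.0666,.245),PSI-.95-np.pi/2)
crop("scene",None,390,130,160,120,5,"pics/d12.png")
E
```

```text
pos [0.4478 0.3963 0.267 ] xax [ 0.016  0.008 -1.   ] jaw -1.455 q1 0.56 q6 2.01 t 14.10 gap 0.0425 F [0.8 1.7 0.7] Mo [ 0.06 -0.03 -0.02]
rot deg [54.41 -0.72  0.78] then shift [ 0.022   0.1187 -0.3375] | q6 end ~ 2.35
```

View pics/d12.png

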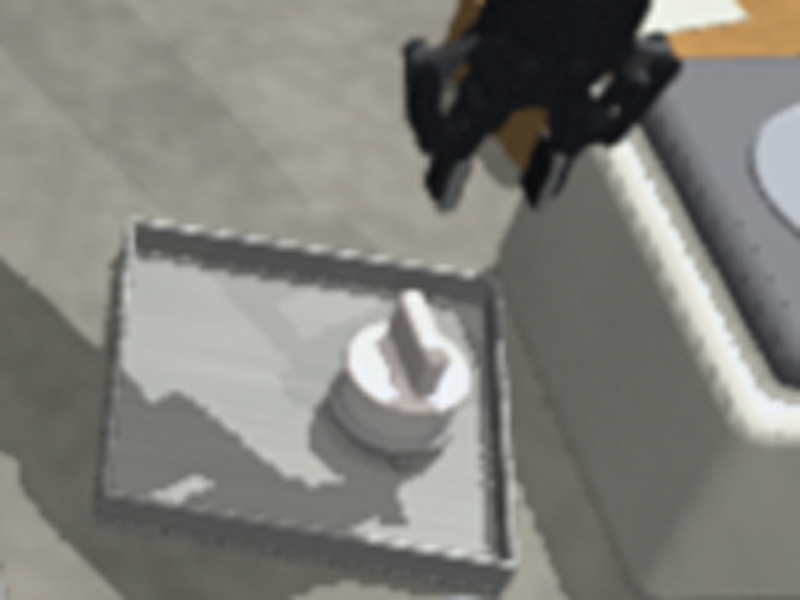

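Emit:
send_rows(rows="0 0.043 -0.0125 0 0 0 0.5;0 0.043 -0.0125 0 0 0 0.5;0 0.043 -0.0125 0 0 0 0.5;0 0.043 -0.0125 0 0 0 0.5;0 0.043 -0.0125 0 0 0 0.5;0 0.043 -0.0125 0 0 0 0.5;0 0.043 -0.0125 0 0 0 0.5;0 0.043 -0.0125 0 0 0 0.5")

```text
t: 14.95
position: [0.5832, 0.0623, 0.256]
orientation: [-0.705, -0.041, 0.706, -0.041]
force: [-0.1, 0.0, 0.3]
finger_gap: 0.0425
```

Emit:
send_rows(rows="0 0 0 7.7 0 0 0.5;0 0 0 7.7 0 0 0.5;0 0 0 7.7 0 0 0.5;0 0 0 7.7 0 0 0.5;0 0 0 7.7 0 0 0.5;0 0 0 7.7 0 0 0.5;0 0 0 7.7 0 0 0.5;0 0 0 0 0 0 0.5")

```text
t: 15.75
position: [0.5828, 0.0641, 0.256]
orientation: [-0.647, 0.284, 0.648, 0.283]
force: [-0.0, -0.3, -0.1]
finger_gap: 0.0427
```

```bash
python3 - <<'E'
from h import *
go((.5866,.0666,.196),PSI-.94-np.pi/2)
E
```

```text
pos [0.5828 0.0641 0.256 ] xax [-0.002 -0.001 -1.   ] jaw -2.396 q1 -0.06 q6 2.33 t 15.75 gap 0.0427 F [-0.  -0.3 -0.1] Mo [ 0.02  0.02 -0.06]
rot deg [-0.06  0.04 -0.09] then shift [ 0.06   -0.0045 -0.0007] | q6 end ~ 2.34
```

Emit:
send_rows(rows="0 -0.0045 -0.0007 0 0 0 0.5;0.03 0 0 0 0 0 0.5;0.02 0 0 0 0 0 0.5;0.01 0 0 0 0 0 0.5;0 0 0 0 0 0 0.5;0 0 0 0 0 0 0.5")

```text
t: 16.35
position: [0.5879, 0.0666, 0.1986]
orientation: [0.649, -0.283, -0.647, -0.283]
force: [0.3, -0.5, -0.9]
finger_gap: 0.043
```

```bash
python3 - <<'E'
from h import *
go((.5866,.0666,.196),PSI-.94-np.pi/2)
crop("scene",None,260,120,160,120,5,"pics/d13.png")
E
```

```text
pos [0.5879 0.0666 0.1986] xax [ 0.003 -0.001 -1.   ] jaw -2.395 q1 -0.06 q6 2.34 t 16.35 gap 0.0430 F [ 0.3 -0.5 -0.9] Mo [ 0.06  0.   -0.01]
rot deg [-0.03 -0.13  0.07] then shift [0.0026 0.0009 0.0009] | q6 end ~ 2.34
```

View pics/d13.png

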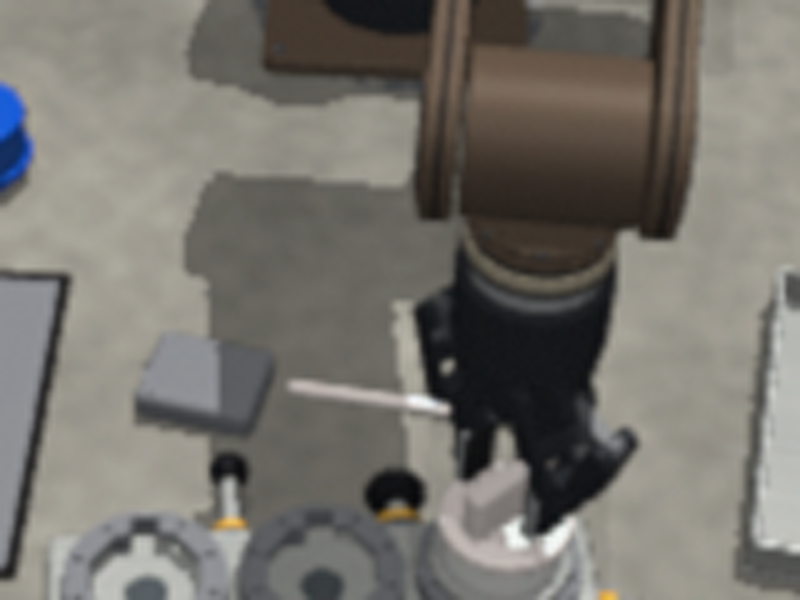

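Straddling the bar. Close, then turn.

Emit:
send_rows(rows="0.002 0.0005 0.0009 0 0 0 0.5;0 0 0 0 0 0 0;0 0 0 0 0 0 0;0 0 0 0 0 0 0;0 0 0 0 0 0 0;0 0 0 0 0 0 0")

```text
t: 17.0
position: [0.5867, 0.0668, 0.1967]
orientation: [0.649, -0.284, -0.647, -0.284]
force: [-2.6, -0.1, 3.2]
finger_gap: 0.0127
```

```bash
python3 - <<'E'
from h import *
go((.5866,.0666,.196),PSI-np.pi/2)
E
```

```text
pos [0.5867 0.0668 0.1967] xax [ 0.002 -0.001 -1.   ] jaw -2.396 q1 -0.06 q6 2.34 t 17.00 gap 0.0127 F [-2.6 -0.1  3.2] Mo [0.01 0.17 0.  ]
rot deg [-53.93  -0.15  -0.  ] then shift [0.0007 0.0002 0.0001] | q6 end ~ 1.4
```

Emit:
send_rows(rows="0 0 0 -7 0 0 0;0 0 0 -7 0 0 0;0 0 0 -7 0 0 0;0 0 0 -7 0 0 0;0 0 0 -7 0 0 0;0 0 0 -7 0 0 0;0 0 0 -7 0 0 0;0 0 0 -5 0 0 0")

```text
t: 17.8
position: [0.5871, 0.0673, 0.1966]
orientation: [0.707, 0.043, -0.704, 0.042]
force: [0.1, 1.4, 2.1]
finger_gap: 0.0131
```

Emit:
send_rows(rows="0 0 0 0 0 0 0;0 0 0 0 0 0 0")

```text
t: 18.0
position: [0.587, 0.0671, 0.1967]
orientation: [0.707, 0.041, -0.705, 0.041]
force: [1.1, 1.5, 3.9]
finger_gap: 0.0132
```

```bash
python3 - <<'E'
from h import *
go((.5866,.0666,.196),PSI-np.pi/2)
E
```

```text
pos [0.587  0.0671 0.1967] xax [ 0.003 -0.    -1.   ] jaw -1.456 q1 -0.06 q6 1.40 t 18.00 gap 0.0132 F [1.1 1.5 3.9] Mo [ 0.49 -0.12  0.02]
rot deg [-0.04 -0.19 -0.02] then shift [0.0007 0.0005 0.0004] | q6 end ~ 1.4
```

Emit:
send_rows(rows="-0.01 0 0 0 0 0 0;-0.01 0 0 0 0 0 0;-0.01 0 0 0 0 0 0;0 0 0 0 0 0 0")

```text
t: 18.4
position: [0.5873, 0.0667, 0.2282]
orientation: [0.708, 0.041, -0.704, 0.042]
force: [-0.2, 0.8, -1.3]
finger_gap: 0.0133
```

```bash
python3 - <<'E'
from h import *
go((.429,.286,.225),PSI-np.pi/2)
E
```

```text
pos [0.5873 0.0667 0.2282] xax [ 0.005 -0.001 -1.   ] jaw -1.454 q1 -0.06 q6 1.40 t 18.40 gap 0.0133 F [-0.2  0.8 -1.3] Mo [-0.02 -0.08  0.  ]
rot deg [ 0.06 -0.29 -0.11] then shift [ 0.0032 -0.2362  0.1318] | q6 end ~ 1.87
```

Emit:
send_rows(rows="-0.03 0 0 0 0 0 0;0 -0.0394 0.022 0 0 0 0;0 -0.0394 0.022 0 0 0 0;0 -0.0394 0.022 0 0 0 0;0 -0.0394 0.022 0 0 0 0;0 -0.0394 0.022 0 0 0 0;0 -0.0394 0.022 0 0 0 0;0 0 0 0 0 0 0")

```text
t: 19.2
position: [0.4242, 0.2893, 0.2552]
orientation: [-0.706, -0.044, 0.706, -0.043]
force: [0.0, -0.1, -2.1]
finger_gap: 0.0132
```

Emit:
send_rows(rows="0.045 0 0 0 0 0 0;0.04 0 0 0 0 0 0;0.018 0 0 0 0 0 0;0.005 0 0 0 0 0 0;0 0 0 0 0 0 0;0 0 0 0 0 0 0")

```text
t: 19.8
position: [0.4291, 0.2863, 0.1492]
orientation: [0.708, 0.041, -0.704, 0.041]
force: [1.4, -0.7, -1.9]
finger_gap: 0.0127
```

```bash
python3 - <<'E'
from h import *
go((.429,.286,.141),PSI-np.pi/2)
E
```

```text
pos [0.4291 0.2863 0.1492] xax [ 0.005  0.    -1.   ] jaw -1.454 q1 0.39 q6 1.85 t 19.80 gap 0.0127 F [ 1.4 -0.7 -1.9] Mo [-0.02 -0.08  0.05]
rot deg [ 0.05 -0.26 -0.02] then shift [0.0082 0.0003 0.0001] | q6 end ~ 1.85
```

Emit:
send_rows(rows="0.005 0 0 0 0 0 0;0.004 0 0 0 0 0 0;0 0 0 0 0 0 0")

```text
t: 20.1
position: [0.4293, 0.2865, 0.1411]
orientation: [0.708, 0.041, -0.704, 0.042]
force: [-1.4, -2.4, 6.6]
finger_gap: 0.0129
```

Emit:
send_rows(rows="0 0 0 0 0 0 0.2;0 0 0 0 0 0 0.4;0 0 0 0 0 0 0.5;-0.02 0 0 0 0 0 0.5;-0.05 0 0 0 0 0 0.5;-0.05 0 0 0 0 0 0.5;0 0 0 0 0 0 0.5")

```text
t: 20.8
position: [0.4311, 0.2878, 0.2672]
orientation: [0.712, 0.043, -0.7, 0.04]
force: [0.8, 0.4, -0.1]
finger_gap: 0.0425
```

```bash
python3 - <<'E'
from h import *
go((.45,-.15,.25),PSI-np.pi/2)
im=cams.get_image("scene")[:,:,::-1];cv2.imwrite("pics/s14.png",im)
im=cams.get_image("top")[:,:,::-1];cv2.imwrite("pics/t14.png",im)
E
```

```text
pos [0.4311 0.2878 0.2672] xax [ 0.017  0.005 -1.   ] jaw -1.453 q1 0.39 q6 1.85 t 20.80 gap 0.0425 F [ 0.8  0.4 -0.1] Mo [-0.01 -0.03 -0.09]
rot deg [ 0.08 -0.98  0.2 ] then shift [0.0172 0.4371 0.0319] | q6 end ~ 0.94
```

View pics/s14.png

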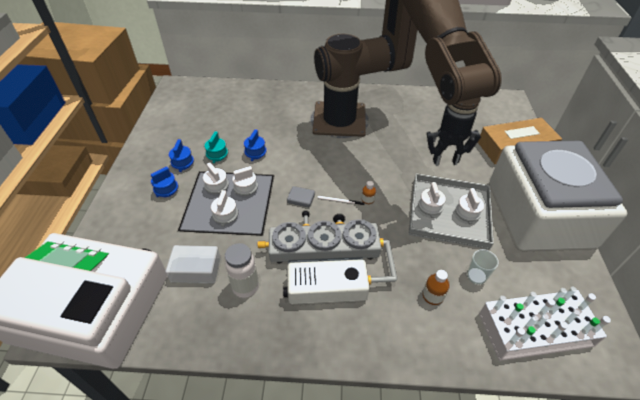

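View pics/t14.png

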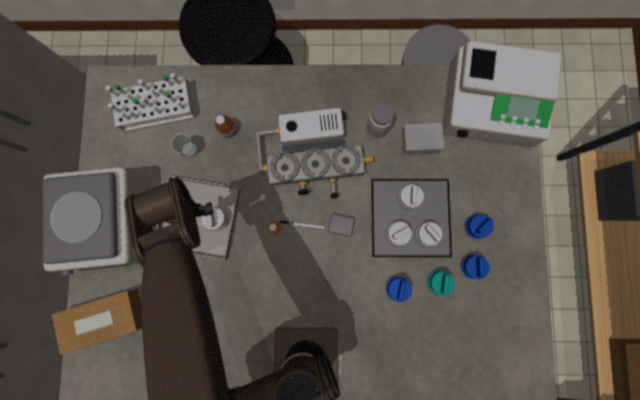

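```bash
python3 - <<'E'
from h import *
for n,f in(("scene","s14"),("top","t14")):
    b,g=big(n,cv2.imread(f"pics/{f}.png"))
    for k,X in dict(f1=(.4985,-.323,.056),f2=(.383,-.284,.056),f3=(.3833,-.375,.056)).items():
        x,pts,e=circ(n,g,X,lo=.030,hi=.041); print(n,k,x.round(4),round(e,4))
crop("",cv2.imread("pics/t14.png"),365,175,90,80,8,"pics/f_t.png")
crop("",cv2.imread("pics/s14.png"),185,150,90,80,8,"pics/f_s.png")
E
```

```text
scene f1 [ 0.4996 -0.3246  0.0354] 0.0005
scene f2 [ 0.3828 -0.2857  0.0371] 0.0015
scene f3 [ 0.3841 -0.3765  0.0351] 0.0005
top f1 [ 0.496  -0.3214  0.0344] 0.0009
top f2 [ 0.3823 -0.2818  0.0342] 0.0006
top f3 [ 0.381  -0.3732  0.0342] 0.0007
```

View pics/f_t.png

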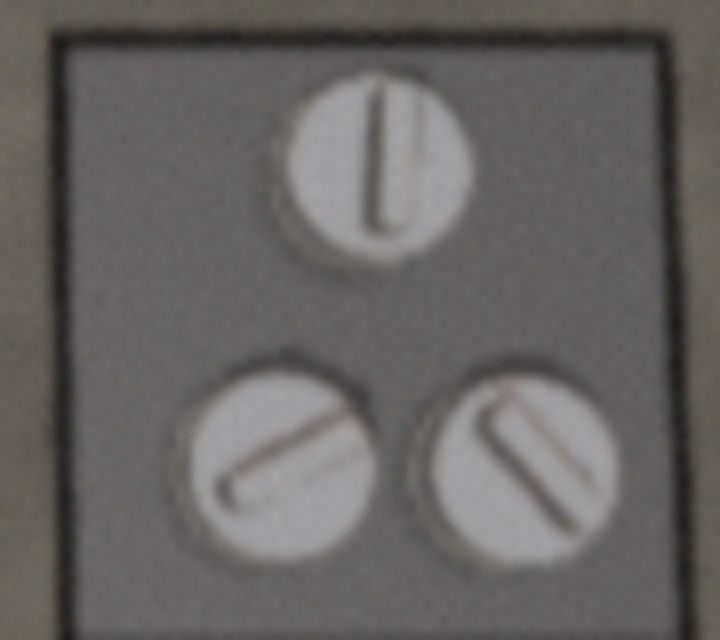

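View pics/f_s.png

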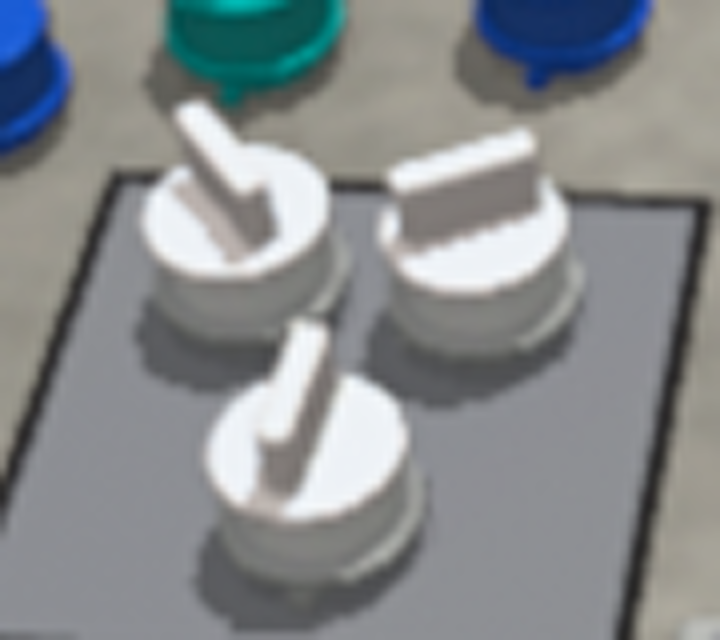

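```bash
python3 - <<'E'
from h import *
for nm,a,b in (("f1",(289,325),(260,432)),("f1r",(328,330),(292,437)),("f2",(390,175),(522,130)),("f2l",(402,193),(537,150)),("f3",(178,112),(238,192)),("f3r",(207,102),(265,183))):
    A=ray("scene",185+a[0]/8-.44,150+a[1]/8-.44,.09);B=ray("scene",185+b[0]/8-.44,150+b[1]/8-.44,.09)
    print("S",nm,np.linalg.norm(A-B).round(4),np.arctan2(A[1]-B[1],A[0]-B[0]).round(3),((A+B)/2)[:2].round(4))
for nm,a,b,z in (("f1",(378,85),(376,225),.09),("f1b",(418,95),(408,220),.09),("f2",(225,475),(350,405),.09),("f2b",(240,508),(365,448),.09),("f3",(487,430),(570,525),.09),("f3b",(512,392),(597,490),.09)):
    A=ray("top",365+a[0]/8-.44,175+a[1]/8-.44,z);B=ray("top",365+b[0]/8-.44,175+b[1]/8-.44,z)
    print("T",nm,np.linalg.norm(A-B).round(4),np.arctan2(A[1]-B[1],A[0]-B[0]).round(3),((A+B)/2)[:2].round(4))
E
```

```text
S f1 0.0511 -3.122 [ 0.4988 -0.3307]
S f1r 0.0512 3.105 [ 0.5003 -0.3177]
S f2 0.0527 -1.022 [ 0.3811 -0.2878]
S f2l 0.0531 -1.053 [ 0.3908 -0.2809]
S f3 0.0524 -2.473 [ 0.3871 -0.3809]
S f3r 0.0526 -2.494 [ 0.3813 -0.3716]
T f1 0.0525 -0.041 [ 0.4963 -0.3134]
T f1b 0.0471 -0.107 [ 0.4953 -0.3267]
T f2 0.053 2.078 [ 0.3906 -0.2779]
T f2b 0.0512 2.015 [ 0.3768 -0.283 ]
T f3 0.0452 0.7 [ 0.3772 -0.3655]
T f3b 0.0466 0.695 [ 0.3905 -0.3754]
```

```bash
python3 - <<'E'
from h import *
go((.4996,-.3243,.25),-.01-np.pi/2)
E
```

```text
pos [0.4282 0.2866 0.2604] xax [ 0.005  0.001 -1.   ] jaw -1.453 q1 0.39 q6 1.85 t 20.90 gap 0.0427 F [-0.2 -0.6 -0.7] Mo [-0.05  0.01 -0.01]
rot deg [ 7.3  -0.31  0.03] then shift [ 0.0104  0.6101 -0.0775] | q6 end ~ 0.81
```

Emit:
send_rows(rows="0 0 0 7.3 -0.3 0 0.5;0 0.0435 -0.0055 0 0 0 0.5;0 0.0435 -0.0055 0 0 0 0.5;0 0.0435 -0.0055 0 0 0 0.5;0 0.0435 -0.0055 0 0 0 0.5;0 0.0435 -0.0055 0 0 0 0.5;0 0.0435 -0.0055 0 0 0 0.5;0 0.0435 -0.0055 0 0 0 0.5")

```text
t: 21.7
position: [0.4619, -0.0201, 0.2565]
orientation: [-0.705, 0.004, 0.71, 0.004]
force: [1.4, -0.0, -1.2]
finger_gap: 0.0426
```

Emit:
send_rows(rows="0 0.0435 -0.0055 0 0 0 0.5;0 0.0435 -0.0055 0 0 0 0.5;0 0.0435 -0.0055 0 0 0 0.5;0 0.0435 -0.0055 0 0 0 0.5;0.02 0.0435 -0.0055 0 0 0 0.5;0.03 0.0435 -0.0055 0 0 0 0.5;0 0.0435 -0.0055 0 0 0 0.5;0 0 0 0 0 0 0.5")

```text
t: 22.5
position: [0.4967, -0.3247, 0.207]
orientation: [-0.705, 0.005, 0.71, 0.006]
force: [0.1, -0.1, 0.4]
finger_gap: 0.0429
```

```bash
python3 - <<'E'
from h import *
go((.4996,-.3243,.139),-.01-np.pi/2)
im=cams.get_image("scene")[:,:,::-1];cv2.imwrite("pics/s15.png",im)
crop("",im,165,100,120,120,5,"pics/d15.png")
E
```

```text
pos [ 0.4967 -0.3247  0.207 ] xax [-0.007  0.001 -1.   ] jaw -1.586 q1 -0.75 q6 0.84 t 22.50 gap 0.0429 F [ 0.1 -0.1  0.4] Mo [ 0.02 -0.   -0.03]
rot deg [-0.27  0.42  0.05] then shift [ 0.068  -0.0004 -0.0029] | q6 end ~ 0.84
```

View pics/d15.png

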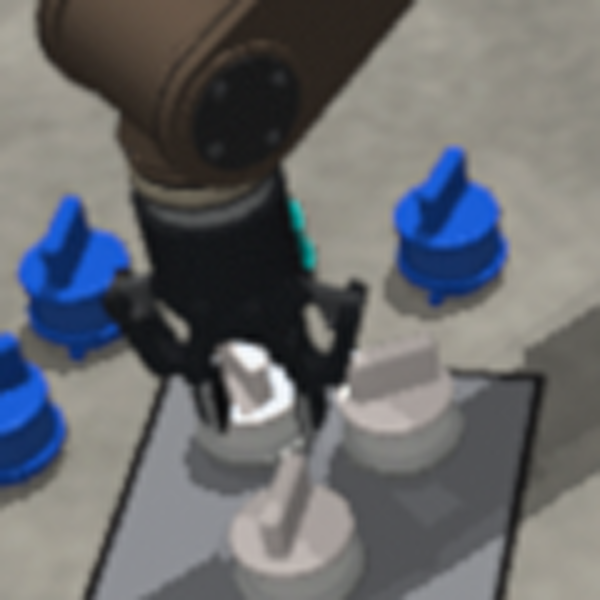

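Emit:
send_rows(rows="0.02 0 -0.003 -0.3 0.4 0 0.5;0.03 0 0 0 0 0 0.5;0.02 0 0 0 0 0 0.5;0 0 0 0 0 0 0.5;0 0 0 0 0 0 0.5")

```text
t: 23.05
position: [0.5008, -0.3199, 0.1401]
orientation: [0.708, -0.001, -0.706, -0.002]
force: [0.2, -0.3, 0.5]
finger_gap: 0.0429
```

```bash
python3 - <<'E'
from h import *
go((.4996,-.3243,.139),-.01-np.pi/2)
im=cams.get_image("scene")[:,:,::-1]
crop("",im,165,100,120,120,5,"pics/d16.png")
E
```

```text
pos [ 0.5008 -0.3199  0.1401] xax [ 0.002  0.    -1.   ] jaw -1.575 q1 -0.74 q6 0.83 t 23.05 gap 0.0429 F [ 0.2 -0.3  0.5] Mo [-0.01 -0.01  0.03]
rot deg [ 0.35 -0.12  0.02] then shift [0.0011 0.0044 0.0012] | q6 end ~ 0.83
```

View pics/d16.png

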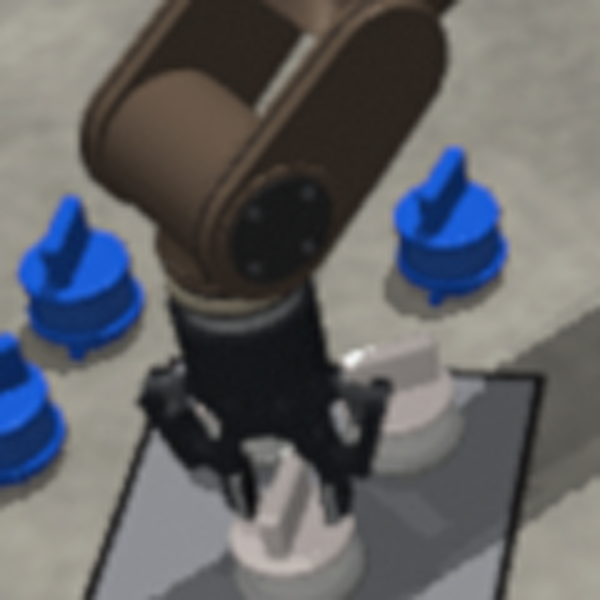

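Emit:
send_rows(rows="0.001 0.0042 0.0012 0 0 0 0.5;0 0 0 0 0 0 0.5;0 0 0 0 0 0 0.5")

```text
t: 23.4
position: [0.5002, -0.3258, 0.1408]
orientation: [0.709, -0.003, -0.705, -0.001]
force: [0.4, -0.5, 0.2]
finger_gap: 0.0427
```

Emit:
send_rows(rows="0 0 0 0 0 0 0;0 0 0 0 0 0 0;0 0 0 0 0 0 0;0 0 0 0 0 0 0;0 0 0 0 0 0 0")

```text
t: 23.9
position: [0.4999, -0.3255, 0.1401]
orientation: [0.708, -0.002, -0.706, -0.001]
force: [-0.2, -0.1, 2.2]
finger_gap: 0.0125
```

```bash
python3 - <<'E'
from h import *
go((.4996,-.3243,.139),-.01-np.pi/2)
E
```

```text
pos [ 0.4999 -0.3255  0.1401] xax [ 0.004 -0.002 -1.   ] jaw -1.576 q1 -0.75 q6 0.83 t 23.90 gap 0.0125 F [-0.2 -0.1  2.2] Mo [-0.07  0.13 -0.05]
rot deg [ 0.29 -0.21 -0.09] then shift [ 0.0011 -0.0012  0.0003] | q6 end ~ 0.83
```

Emit:
send_rows(rows="-0.03 0 0 0 0 0 0;-0.05 0 0 0 0 0 0;-0.05 0 0 0 0 0 0;0 0 0 0 0 0 0;0 0 0 0 0 0 0")

```text
t: 24.4
position: [0.4996, -0.3252, 0.2707]
orientation: [0.709, -0.003, -0.705, -0.001]
force: [-0.8, -0.7, -2.4]
finger_gap: 0.013
```

```bash
python3 - <<'E'
from h import *
L=(.587,.067)
go((*L,.27),.112-np.pi/2)
im=cams.get_image("scene")[:,:,::-1];cv2.imwrite("pics/s17.png",im)
crop("",im,165,60,120,120,5,"pics/d17.png")
E
```

```text
pos [ 0.4996 -0.3252  0.2707] xax [ 0.005 -0.002 -1.   ] jaw -1.576 q1 -0.75 q6 0.83 t 24.40 gap 0.0130 F [-0.8 -0.7 -2.4] Mo [ 0.05  0.07 -0.01]
rot deg [-6.7  -0.29 -0.16] then shift [ 0.0007 -0.38   -0.1307] | q6 end ~ 1.4
```

View pics/d17.png

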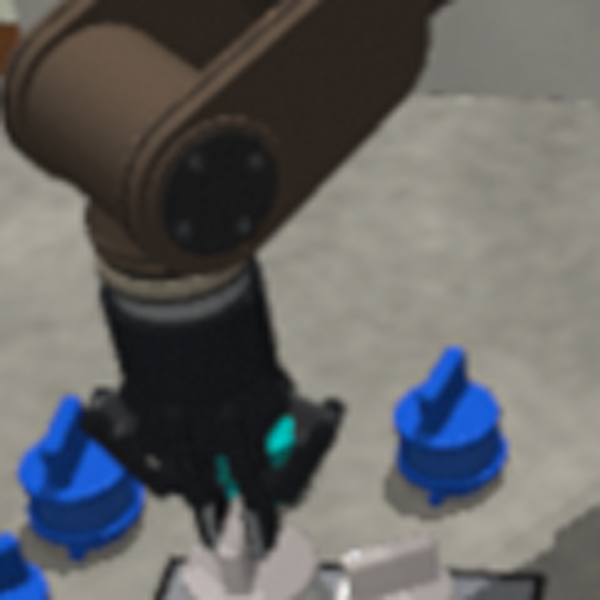

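Emit:
send_rows(rows="0 0 0 -6.7 -0.3 -0.2 0;0 -0.0422 -0.0145 0 0 0 0;0 -0.0422 -0.0145 0 0 0 0;0 -0.0422 -0.0145 0 0 0 0;0 -0.0422 -0.0145 0 0 0 0;0 -0.0422 -0.0145 0 0 0 0;0 -0.0422 -0.0145 0 0 0 0;0 -0.0422 -0.0145 0 0 0 0")

```text
t: 25.25
position: [0.5659, -0.0181, 0.2665]
orientation: [-0.703, -0.041, 0.709, -0.038]
force: [1.6, -0.6, -1.6]
finger_gap: 0.0126
```

Emit:
send_rows(rows="0 -0.0422 -0.0145 0 0 0 0;0 -0.0422 -0.0145 0 0 0 0;0 0 0 0 0 0 0;0 0 0 0 0 0 0;0 0 0 0 0 0 0")

```text
t: 25.75
position: [0.5857, 0.0661, 0.2681]
orientation: [-0.704, -0.04, 0.708, -0.039]
force: [-0.2, -0.4, -3.3]
finger_gap: 0.0127
```

```bash
python3 - <<'E'
from h import *
L=(.587,.067)
go((*L,.225),.112-np.pi/2)
im=cams.get_image("scene")[:,:,::-1];cv2.imwrite("pics/s18.png",im)
crop("",im,270,120,140,140,5,"pics/d18.png")
E
```

```text
pos [0.5857 0.0661 0.2681] xax [-0.006  0.002 -1.   ] jaw -1.459 q1 -0.06 q6 1.40 t 25.75 gap 0.0127 F [-0.2 -0.4 -3.3] Mo [-0.   -0.03 -0.04]
rot deg [-0.03  0.33  0.14] then shift [ 0.0431 -0.0007 -0.0014] | q6 end ~ 1.4
```

View pics/d18.png

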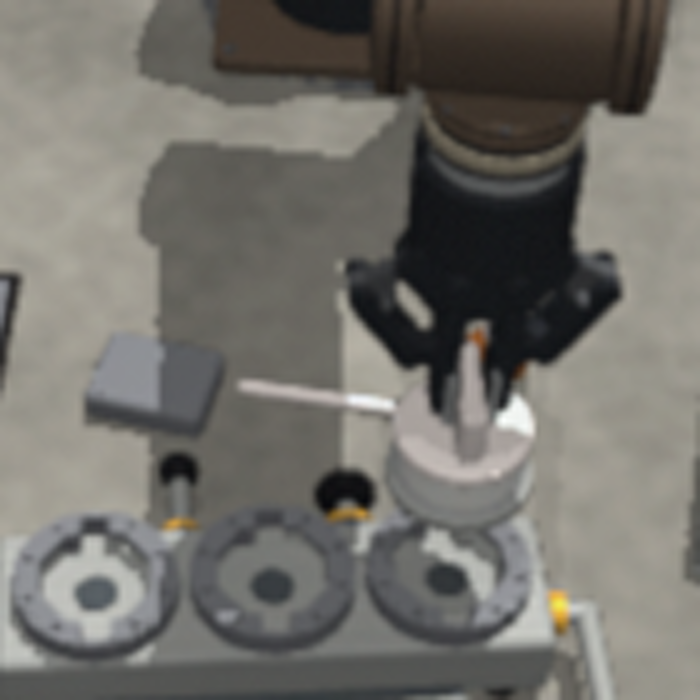

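Emit:
send_rows(rows="0.02 -0.0007 -0.0014 0 0.3 0.1 0;0.019 0 0 0 0 0 0;0 0 0 0 0 0 0;0 0 0 0 0 0 0")

```text
t: 26.2
position: [0.5877, 0.0666, 0.2311]
orientation: [0.707, 0.039, -0.705, 0.039]
force: [0.2, -0.3, -1.8]
finger_gap: 0.0126
```

```bash
cat > held.py <<'E'
from h import *
import sys
def held(x,y,jaw,off=.1388):
    go((x,y,.20),jaw)
    s,R,p=tool(); gp=p+R[:,0]*.054; z=p[2]-off+.056
    b,g=big("scene")
    c,pts,e=circ("scene",g,(gp[0],gp[1],z),lo=.031,hi=.040)
    # robust: only near-side pts (x>centre-0.01)
    q=pts[pts[:,0]>gp[0]-.008]
    f=lambda P:np.hypot(q[:,0]-P[0],q[:,1]-P[1])-.0355
    r=least_squares(f,gp[:2],loss="soft_l1",f_scale=.0007).x
    print("grasp pt",gp.round(4),"lid all",c.round(4),e.round(4),"near",r.round(4),np.median(abs(f(r))).round(4))
    for P in q:
        u,v=proj("scene",(*P,z))*6+2.5; cv2.circle(b,(int(u),int(v)),3,(0,0,255),-1)
    u,v=(proj("scene",gp)*6).astype(int)
    cv2.imwrite("pics/held.png",b[v-250:v+350,u-350:u+350])
if __name__=="__main__": held(*map(float,sys.argv[1:]))
E
python3 held.py .587 .067 -1.459
```

```text
pos [0.5877 0.0666 0.2311] xax [ 0.002  0.001 -1.   ] jaw -1.461 q1 -0.06 q6 1.40 t 26.20 gap 0.0126 F [ 0.2 -0.3 -1.8] Mo [ 0.01 -0.05 -0.02]
rot deg [-0.09 -0.13  0.04] then shift [ 0.0311 -0.0004  0.0007] | q6 end ~ 1.4
grasp pt [0.5879 0.0667 0.1771] lid all [0.5889 0.0661 0.0342] 0.001 near [0.5874 0.0654] 0.0009
```

View pics/held.png

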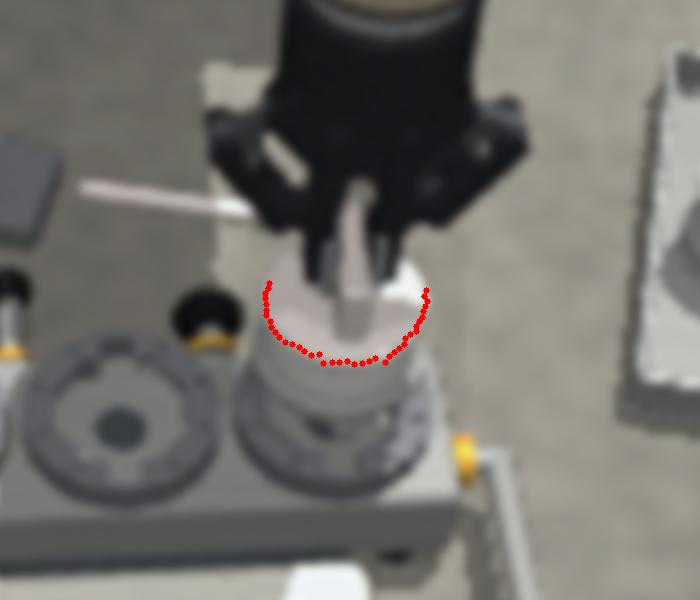

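Emit:
send_rows(rows="0.01 0 0.0005 0 0 0 0;0.006 0 0 0 0 0 0;0.005 0 0 0 0 0 0;0 0 0 0 0 0 0;0 0 0 0 0 0 0")

```text
t: 26.75
position: [0.5875, 0.0678, 0.2102]
orientation: [0.707, 0.04, -0.705, 0.039]
force: [0.5, 0.3, -2.7]
finger_gap: 0.0129
```

```bash
python3 held.py .587 .067 -1.459
```

```text
pos [0.5875 0.0678 0.2102] xax [ 0.003  0.001 -1.   ] jaw -1.459 q1 -0.06 q6 1.40 t 26.75 gap 0.0129 F [ 0.5  0.3 -2.7] Mo [-0.01  0.02 -0.05]
rot deg [ 0.02 -0.19  0.03] then shift [0.0102 0.0007 0.0006] | q6 end ~ 1.4
grasp pt [0.5877 0.0678 0.1562] lid all [0.5885 0.0677 0.0344] 0.0012 near [0.5871 0.067 ] 0.0012
```

View pics/held.png

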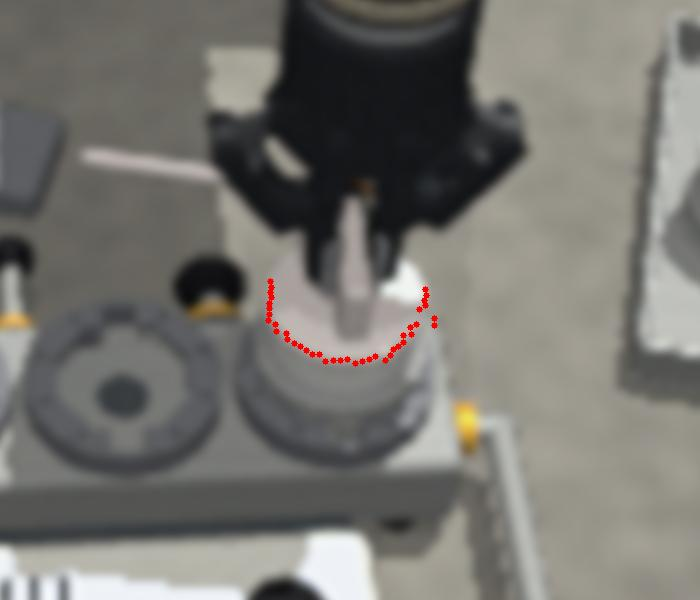

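Emit:
send_rows(rows="0.004 0.0005 0.0003 0 0 0 0;0.004 0 0 0 0 0 0;0.003 0 0 0 0 0 0;0 0 0 0 0 0 0")

```text
t: 27.2
position: [0.5875, 0.0672, 0.1997]
orientation: [0.707, 0.04, -0.705, 0.039]
force: [-1.3, 0.5, -0.4]
finger_gap: 0.013
```

Emit:
send_rows(rows="0.002 0 0 0 0 0 0;0 0 0 0 0 0 0")

```text
t: 27.4
position: [0.5876, 0.0673, 0.1997]
orientation: [0.707, 0.04, -0.705, 0.039]
force: [-5.0, -0.3, 8.6]
finger_gap: 0.0127
```

Emit:
send_rows(rows="0 0 0 7.4 0 0 0;0 0 0 7.4 0 0 0;0 0 0 7.4 0 0 0;0 0 0 7.4 0 0 0;0 0 0 7.4 0 0 0;0 0 0 7.4 0 0 0;0 0 0 7.4 0 0 0;0 0 0 0 0 0 0")

```text
t: 28.2
position: [0.5887, 0.0665, 0.1996]
orientation: [0.655, -0.272, -0.65, -0.273]
force: [-0.9, -1.6, 5.8]
finger_gap: 0.0128
```

```bash
python3 - <<'E'
from h import *
go((.587,.067,.20),.112-1.04-np.pi/2)
E
```

```text
pos [0.5887 0.0665 0.1996] xax [ 0.007 -0.001 -1.   ] jaw -2.363 q1 -0.06 q6 2.30 t 28.20 gap 0.0128 F [-0.9 -1.6  5.8] Mo [-0.51  0.24 -0.06]
rot deg [ 7.8  -0.31  0.28] then shift [-0.0004  0.001   0.0014] | q6 end ~ 2.44
```

Emit:
send_rows(rows="0 0 0 4 0 0 0;0 0 0 3 0 0 0;0 0 0 2 0 0 0;0 0 0 1 0 0 0;0 0 0 0 0 0 0")

```text
t: 28.7
position: [0.5874, 0.0659, 0.1996]
orientation: [0.628, -0.328, -0.626, -0.326]
force: [-5.6, -5.2, 10.0]
finger_gap: 0.0129
```

```bash
python3 - <<'E'
from h import *
go((.587,.067,.20),.112-1.04-np.pi/2)
E
```

```text
pos [0.5874 0.0659 0.1996] xax [ 0.002 -0.004 -1.   ] jaw -2.531 q1 -0.06 q6 2.47 t 28.70 gap 0.0129 F [-5.6 -5.2 10. ] Mo [-0.97  1.05  0.48]
rot deg [-1.87 -0.24 -0.02] then shift [-0.0004 -0.0004  0.0011] | q6 end ~ 2.44
```

Emit:
send_rows(rows="0 0 0 3 0 0 0;0 0 0 0 0 0 0")

```text
t: 28.9
position: [0.5871, 0.0659, 0.1997]
orientation: [0.62, -0.343, -0.618, -0.34]
force: [-6.6, -5.2, 10.6]
finger_gap: 0.0126
```

```bash
python3 - <<'E'
from h import *
go((.587,.067,.20),.112-1.04-np.pi/2)
E
```

```text
pos [0.5871 0.0659 0.1997] xax [ 0.001 -0.005 -1.   ] jaw -2.579 q1 -0.06 q6 2.52 t 28.90 gap 0.0126 F [-6.6 -5.2 10.6] Mo [-0.84  1.25  1.38]
rot deg [-4.61 -0.28 -0.1 ] then shift [-0.0003 -0.0006  0.001 ] | q6 end ~ 2.45
```

Emit:
send_rows(rows="0 0 0 0 0 0 0.15;0 0 0 0 0 0 0.3;0 0 0 0 0 0 0.5;-0.02 0 0 0 0 0 0.5;-0.04 0 0 0 0 0 0.5;0 0.03 0.04 0 0 0 0.5;0 0.03 0.04 0 0 0 0.5;0 0 0 0 0 0 0.5")

```text
t: 29.7
position: [0.488, 0.1058, 0.2538]
orientation: [-0.616, 0.344, 0.62, 0.344]
force: [0.5, -0.9, 0.1]
finger_gap: 0.0426
```

```bash
python3 - <<'E'
from h import *
go((.384,-.2848,.25),-1.05-np.pi/2)
im=cams.get_image("scene")[:,:,::-1];cv2.imwrite("pics/s20.png",im)
crop("",im,260,150,140,110,5,"pics/d20.png")
b,g=big("scene",im)
print(circ("scene",g,(.587,.067,.1155))[0::2])
for k,X in dict(f2=(.3845,-.2845,.056),f3=(.384,-.376,.056)).items():
    x,pts,e=circ("scene",g,X,lo=.030,hi=.041); print(k,x.round(4),round(e,4))
crop("",im,165,130,120,100,6,"pics/d20b.png")
E
```

```text
pos [0.488  0.1058 0.2538] xax [-0.005  0.002 -1.   ] jaw -2.587 q1 0.01 q6 2.59 t 29.70 gap 0.0426 F [ 0.5 -0.9  0.1] Mo [-0.02 -0.04  0.01]
rot deg [ 1.96  0.25 -0.16] then shift [ 0.0038  0.2845 -0.2871] | q6 end ~ 1.78
(array([0.5887118 , 0.06596684, 0.0341079 ]), np.float64(0.000813225336205297))
f2 [ 0.3828 -0.286   0.037 ] 0.0012
f3 [ 0.384  -0.3766  0.0352] 0.0006
```

View pics/d20.png

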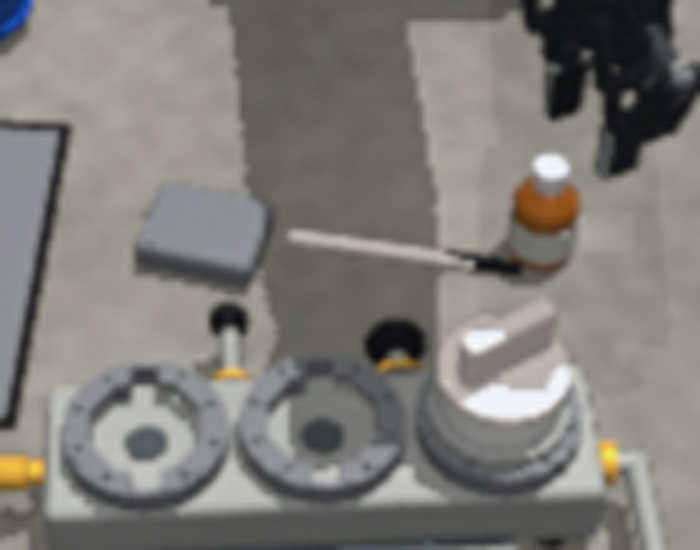

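View pics/d20b.png

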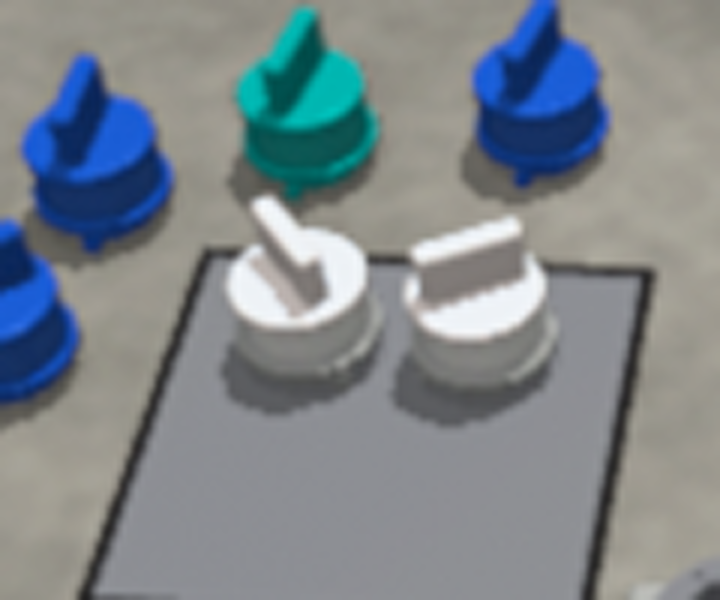

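```bash
python3 - <<'E'
from h import *
im=cv2.imread("pics/s20.png");b,g=big("scene",im)
for X in((.3850,-.2847,.056),(.384,-.3766,.056)):
    c,pts,e=circ("scene",g,X,lo=.030,hi=.041)
    q=pts[pts[:,0]>X[0]+.0]
    f=lambda P:np.hypot(q[:,0]-P[0],q[:,1]-P[1])-.0353
    r=least_squares(f,X[:2],loss="soft_l1",f_scale=.0007).x; print("near fit",r.round(4),len(q),np.median(abs(f(r))))
crop("top",None,255,130,120,60,6,"pics/d21.png")
E
```

```text
near fit [ 0.385  -0.2848] 35 0.0007130244391157295
near fit [ 0.384  -0.3762] 35 0.0004296394370880488
```

View pics/d21.png

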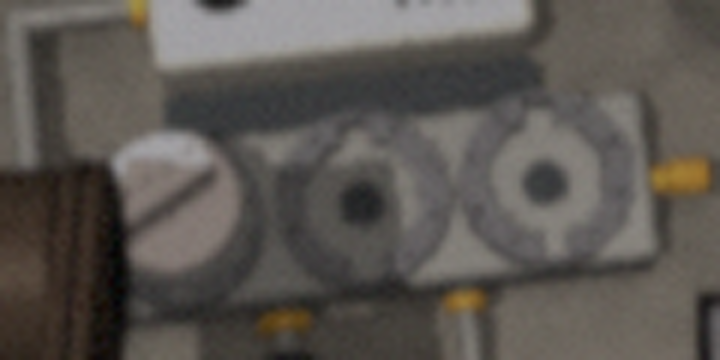

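Emit:
send_rows(rows="0 0.0285 -0.0287 2 0.2 0 0.5;0 0.0285 -0.0287 0 0 0 0.5;0 0.0285 -0.0287 0 0 0 0.5;0 0.0285 -0.0287 0 0 0 0.5;0 0.0285 -0.0287 0 0 0 0.5;0 0.0285 -0.0287 0 0 0 0.5;0 0.0285 -0.0287 0 0 0 0.5;0 0.0285 -0.0287 0 0 0 0.5")

```text
t: 30.6
position: [0.4112, -0.2117, 0.258]
orientation: [0.614, -0.355, -0.608, -0.356]
force: [1.2, -0.9, -0.2]
finger_gap: 0.0431
```

Emit:
send_rows(rows="0 0.0285 -0.0287 0 0 0 0.5;0 0.028 -0.029 0 0 0 0.5;0.02 0 0 0 0 0 0.5;0.02 0 0 0 0 0 0.5;0 0 0 0 0 0 0.5;0 0 0 0 0 0 0.5")

```text
t: 31.2
position: [0.3908, -0.2878, 0.2175]
orientation: [0.613, -0.355, -0.609, -0.356]
force: [-0.3, -0.5, 0.3]
finger_gap: 0.0429
```

```bash
python3 - <<'E'
from h import *
go((.385,-.2848,.139),-1.05-np.pi/2)
im=cams.get_image("scene")[:,:,::-1]
crop("",im,165,100,120,120,5,"pics/d22.png")
E
```

```text
pos [ 0.3908 -0.2878  0.2175] xax [ 0.005 -0.002 -1.   ] jaw -2.625 q1 -0.85 q6 1.78 t 31.20 gap 0.0429 F [-0.3 -0.5  0.3] Mo [-0.04  0.03 -0.02]
rot deg [-0.24 -0.25  0.21] then shift [0.0785 0.0035 0.0055] | q6 end ~ 1.77
```

View pics/d22.png

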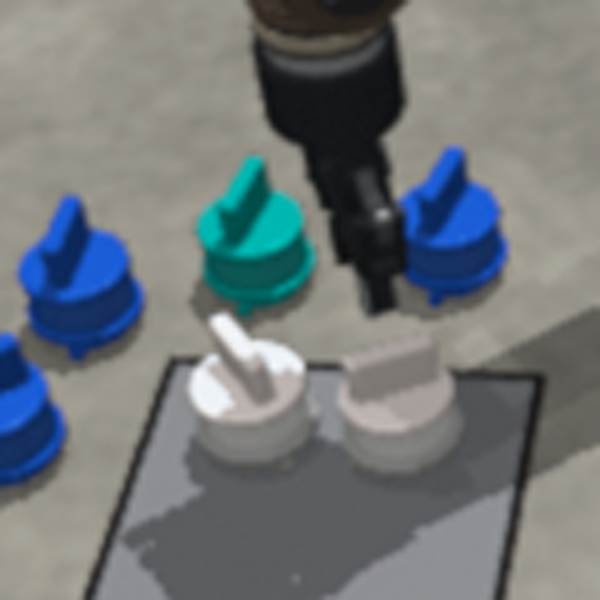

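Emit:
send_rows(rows="0.02 0.0035 0.0055 -0.2 -0.2 0.2 0.5;0.03 0 0 0 0 0 0.5;0.02 0 0 0 0 0 0.5;0.005 0 0 0 0 0 0.5;0 0 0 0 0 0 0.5;0 0 0 0 0 0 0.5")

```text
t: 31.85
position: [0.3857, -0.2849, 0.144]
orientation: [0.613, -0.355, -0.61, -0.354]
force: [0.5, -0.5, 0.1]
finger_gap: 0.0429
```

```bash
python3 - <<'E'
from h import *
go((.385,-.2848,.139),-1.05-np.pi/2)
im=cams.get_image("scene")[:,:,::-1]
crop("",im,165,100,120,120,5,"pics/d23.png")
E
```

```text
pos [ 0.3857 -0.2849  0.144 ] xax [ 0.003 -0.003 -1.   ] jaw -2.621 q1 -0.85 q6 1.77 t 31.85 gap 0.0429 F [ 0.5 -0.5  0.1] Mo [-0.01 -0.   -0.01]
rot deg [-0.   -0.24  0.04] then shift [0.005  0.0006 0.0004] | q6 end ~ 1.77
```

View pics/d23.png

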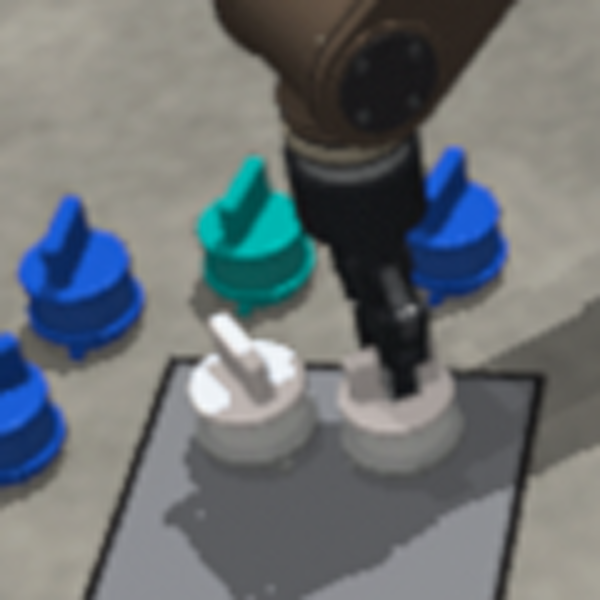

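Emit:
send_rows(rows="0.003 0.0005 0.0004 0 0 0 0.5;0 0 0 0 0 0 0.5;0 0 0 0 0 0 0;0 0 0 0 0 0 0;0 0 0 0 0 0 0;0 0 0 0 0 0 0;0 0 0 0 0 0 0")

```text
t: 32.6
position: [0.3842, -0.2841, 0.1395]
orientation: [0.612, -0.355, -0.611, -0.354]
force: [-0.4, -0.1, 2.3]
finger_gap: 0.0129
```

```bash
python3 - <<'E'
from h import *
go((.385,-.2848,.139),-1.05-np.pi/2)
E
```

```text
pos [ 0.3842 -0.2841  0.1395] xax [ 0.001 -0.001 -1.   ] jaw -2.621 q1 -0.85 q6 1.77 t 32.60 gap 0.0129 F [-0.4 -0.1  2.3] Mo [ 0.03  0.06 -0.02]
rot deg [-0.02 -0.08  0.  ] then shift [ 0.0005 -0.0004 -0.001 ] | q6 end ~ 1.77
```

Emit:
send_rows(rows="-0.03 0 0 0 0 0 0;-0.05 0 0 0 0 0 0;-0.05 0 0 0 0 0 0;0 0 0 0 0 0 0")

```text
t: 33.0
position: [0.3864, -0.2863, 0.2773]
orientation: [0.617, -0.356, -0.606, -0.353]
force: [0.0, -0.7, -0.1]
finger_gap: 0.0126
```

```bash
python3 - <<'E'
from h import *
go((.5972,-.0272,.268),.112-np.pi/2)
E
```

```text
pos [ 0.3864 -0.2863  0.2773] xax [ 0.011 -0.012 -1.   ] jaw -2.621 q1 -0.85 q6 1.77 t 33.00 gap 0.0126 F [ 0.  -0.7 -0.1] Mo [-0.03 -0.07 -0.02]
rot deg [-66.59  -0.92  -0.37] then shift [ 0.0093 -0.2339 -0.2385] | q6 end ~ 1.2
```

Emit:
send_rows(rows="0 0 0 -8.3 0 0 0;0 0 0 -8.3 0 0 0;0 0 0 -8.3 0 0 0;0 0 0 -8.3 0 0 0;0 0 0 -8.3 0 0 0;0 0 0 -8.3 0 0 0;0 0 0 -8.3 0 0 0;0 0 0 -8.3 0 0 0")

```text
t: 33.8
position: [0.3836, -0.2833, 0.2676]
orientation: [-0.706, -0.041, 0.706, -0.04]
force: [0.5, 0.8, -2.5]
finger_gap: 0.0126
```

Emit:
send_rows(rows="0 -0.0334 -0.034 0 0 0 0;0 -0.0334 -0.034 0 0 0 0;0 -0.0334 -0.034 0 0 0 0;0 -0.0334 -0.034 0 0 0 0;0 -0.0334 -0.034 0 0 0 0;0 -0.0334 -0.034 0 0 0 0;0 -0.0334 -0.034 0 0 0 0;0 0 0 0 0 0 0")

```text
t: 34.6
position: [0.597, -0.0213, 0.2673]
orientation: [-0.706, -0.041, 0.706, -0.04]
force: [0.5, -0.5, -1.7]
finger_gap: 0.0128
```

Emit:
send_rows(rows="0 0 0 0 0 0 0;0 0 0 0 0 0 0")

```text
t: 34.8
position: [0.5945, -0.026, 0.2678]
orientation: [-0.705, -0.038, 0.707, -0.038]
force: [-0.2, 0.5, -1.4]
finger_gap: 0.0125
```

```bash
python3 held.py .5972 -.0272 -1.459
```

```text
pos [ 0.5945 -0.026   0.2678] xax [-0.002 -0.001 -1.   ] jaw -1.463 q1 -0.21 q6 1.25 t 34.80 gap 0.0125 F [-0.2  0.5 -1.4] Mo [-0.05 -0.03 -0.02]
rot deg [-0.21  0.11 -0.03] then shift [ 0.0678  0.0015 -0.0026] | q6 end ~ 1.24
grasp pt [ 0.5944 -0.0261  0.2138] lid all [ 0.5955 -0.0267  0.0352] 0.0009 near [ 0.5955 -0.027 ] 0.0008
```

View pics/held.png

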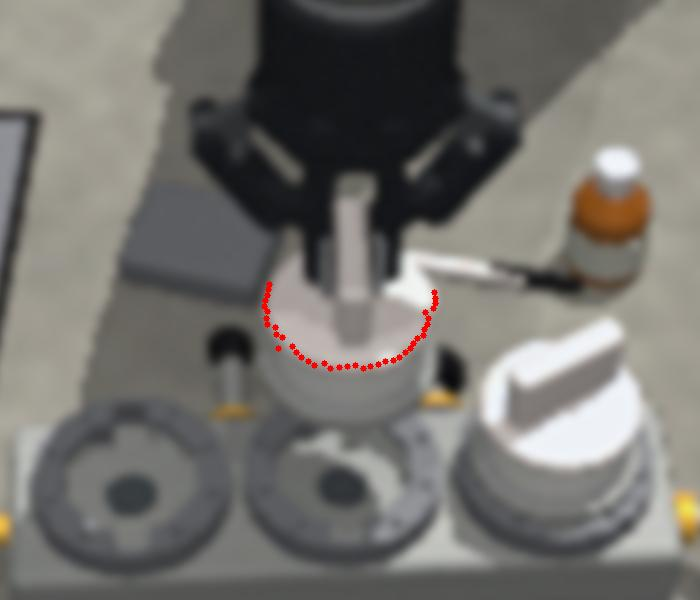

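Emit:
send_rows(rows="0.02 0.0014 -0.0016 0 0 0 0;0.019 0 0 0 0 0 0;0 0 0 0 0 0 0;0 0 0 0 0 0 0;0 0 0 0 0 0 0")

```text
t: 35.35
position: [0.5975, -0.0276, 0.2316]
orientation: [0.707, 0.038, -0.705, 0.039]
force: [0.0, -0.1, -1.4]
finger_gap: 0.0131
```

```bash
python3 held.py .5962 -.0271 -1.459
```

```text
pos [ 0.5975 -0.0276  0.2316] xax [ 0.003 -0.001 -1.   ] jaw -1.463 q1 -0.22 q6 1.25 t 35.35 gap 0.0131 F [ 0.  -0.1 -1.4] Mo [ 0.02  0.01 -0.02]
rot deg [-0.24 -0.15 -0.09] then shift [ 0.0316 -0.0006  0.0012] | q6 end ~ 1.24
grasp pt [ 0.5976 -0.0276  0.1776] lid all [ 0.5997 -0.0286  0.0349] 0.001 near [ 0.5988 -0.0292] 0.0008
```

Emit:
send_rows(rows="0.01 -0.0006 0.0014 0 0 0 0;0.006 0 0 0 0 0 0;0.006 0 0 0 0 0 0;0 0 0 0 0 0 0;0 0 0 0 0 0 0")

```text
t: 35.9
position: [0.5955, -0.0264, 0.2077]
orientation: [-0.706, -0.038, 0.706, -0.039]
force: [0.4, -0.3, -1.4]
finger_gap: 0.0127
```

```bash
python3 held.py .5962 -.0271 -1.459
```

```text
pos [ 0.5955 -0.0264  0.2077] xax [-0.    -0.001 -1.   ] jaw -1.462 q1 -0.21 q6 1.25 t 35.90 gap 0.0127 F [ 0.4 -0.3 -1.4] Mo [ 0.06 -0.02 -0.02]
rot deg [-0.18  0.02 -0.04] then shift [ 0.0077  0.0008 -0.0006] | q6 end ~ 1.24
grasp pt [ 0.5955 -0.0264  0.1537] lid all [ 0.5977 -0.027   0.0348] 0.0007 near [ 0.5969 -0.027 ] 0.0008
```

View pics/held.png

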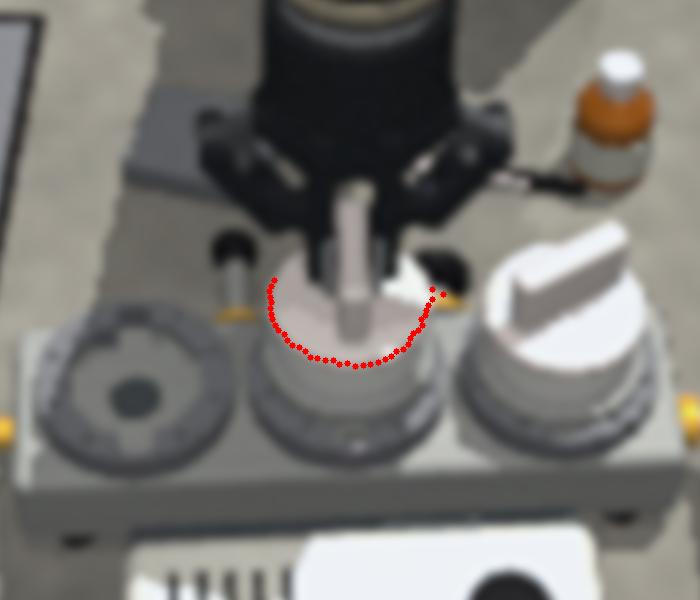

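Emit:
send_rows(rows="0.004 0.0003 0 0 0 0 0;0.004 0 0 0 0 0 0;0.002 0 0 0 0 0 0;0 0 0 0 0 0 0;0 0 0 0 0 0 0")

```text
t: 36.45
position: [0.5958, -0.0269, 0.199]
orientation: [0.706, 0.038, -0.706, 0.039]
force: [-3.0, 0.3, 4.3]
finger_gap: 0.0129
```

Emit:
send_rows(rows="0.002 0 0 0 0 0 0;0 0 0 0 0 0 0")

```text
t: 36.65
position: [0.5959, -0.027, 0.199]
orientation: [0.706, 0.038, -0.706, 0.039]
force: [-7.1, -0.8, 13.2]
finger_gap: 0.0131
```

Emit:
send_rows(rows="0 0 0 7.4 0 0 0;0 0 0 7.4 0 0 0;0 0 0 7.4 0 0 0;0 0 0 7.4 0 0 0;0 0 0 7.4 0 0 0;0 0 0 7.4 0 0 0;0 0 0 7.4 0 0 0;0 0 0 0 0 0 0")

```text
t: 37.45
position: [0.5973, -0.0271, 0.199]
orientation: [0.654, -0.275, -0.649, -0.275]
force: [-0.7, -0.6, 8.4]
finger_gap: 0.013
```

Emit:
send_rows(rows="0 0 0 4 0 0 0;0 0 0 3 0 0 0;0 0 0 3 0 0 0;0 0 0 0 0 0 0")

```text
t: 37.85
position: [0.5968, -0.0273, 0.1989]
orientation: [0.628, -0.329, -0.624, -0.329]
force: [-3.1, -0.1, 9.6]
finger_gap: 0.0125
```

```bash
python3 - <<'E'
from h import *
go((.5962,-.0271,.20),.112-1.04-np.pi/2)
E
```

```text
pos [ 0.5968 -0.0273  0.1989] xax [ 0.004 -0.003 -1.   ] jaw -2.539 q1 -0.21 q6 2.33 t 37.85 gap 0.0125 F [-3.1 -0.1  9.6] Mo [-0.03  0.58  0.44]
rot deg [-2.29 -0.27  0.07] then shift [-0.0011  0.0004  0.0005] | q6 end ~ 2.29
```

Emit:
send_rows(rows="0 0 0 3 0 0 0;0 0 0 0 0 0 0")

```text
t: 38.05
position: [0.5967, -0.0273, 0.199]
orientation: [0.62, -0.344, -0.616, -0.343]
force: [-3.3, -1.2, 10.1]
finger_gap: 0.0129
```

```bash
python3 - <<'E'
from h import *
go((.5962,-.0271,.20),.112-1.04-np.pi/2)
E
```

```text
pos [ 0.5967 -0.0273  0.199 ] xax [ 0.003 -0.005 -1.   ] jaw -2.585 q1 -0.21 q6 2.37 t 38.05 gap 0.0129 F [-3.3 -1.2 10.1] Mo [-0.08  0.54  1.5 ]
rot deg [-4.97 -0.34  0.01] then shift [-0.001   0.0003  0.0005] | q6 end ~ 2.29
```

Emit:
send_rows(rows="0 0 0 0 0 0 0.15;0 0 0 0 0 0 0.3;0 0 0 0 0 0 0.5;-0.02 0 0 0 0 0 0.5;-0.04 0 0 0 0 0 0.5;0 0.03 0.04 0 0 0 0.5;0 0.03 0.04 0 0 0 0.5;0 0 0 0 0 0 0.5")

```text
t: 38.85
position: [0.4961, 0.0127, 0.2518]
orientation: [-0.614, 0.347, 0.62, 0.345]
force: [0.6, 0.9, -1.4]
finger_gap: 0.0427
```

```bash
python3 - <<'E'
from h import *
go((.384,-.3763,.25),.67+np.pi/2)
im=cams.get_image("scene")[:,:,::-1];cv2.imwrite("pics/s24.png",im)
crop("",im,260,150,140,110,5,"pics/d24.png")
b,g=big("scene",im)
X=(.384,-.3765,.056)
c,pts,e=circ("scene",g,X,lo=.030,hi=.041); print(c,e)
crop("",im,165,130,120,100,6,"pics/d24b.png")
E
```

```text
pos [0.4961 0.0127 0.2518] xax [-0.009  0.002 -1.   ] jaw -2.592 q1 -0.18 q6 2.41 t 38.85 gap 0.0427 F [ 0.6  0.9 -1.4] Mo [ 0.   -0.04 -0.05]
rot deg [ 8.31e+01  1.00e-02 -5.80e-01] then shift [ 0.0018 -0.2353 -0.3294] | q6 end ~ 3.06
[ 0.3839247  -0.37668205  0.03521458] 0.0005360552818876145
```

View pics/d24.png

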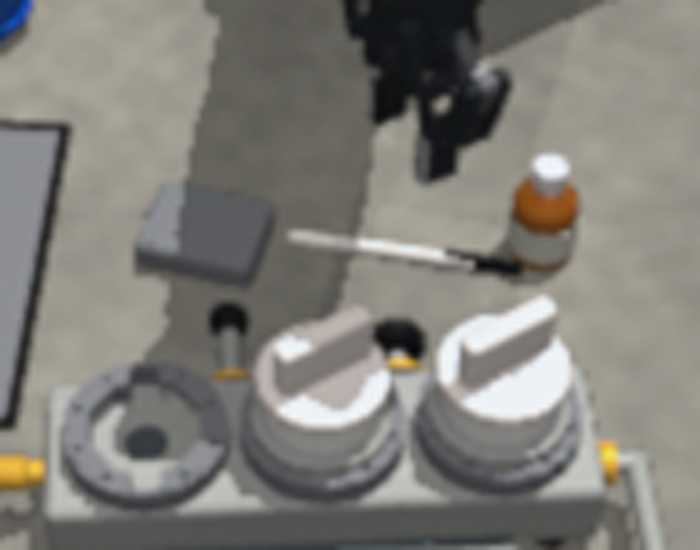

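View pics/d24b.png

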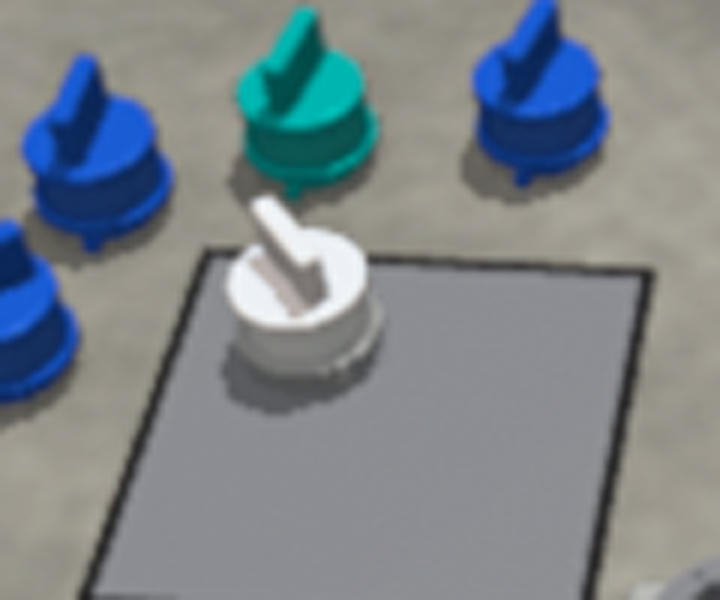

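Emit:
send_rows(rows="0 0 0 -8.1 0 0 0.5;0 0 0 -8.1 0 0 0.5;0 0 0 -8.1 0 0 0.5;0 0 0 -8.1 0 0 0.5;0 0 0 -8.1 0 0 0.5;0 0 0 -8.1 0 0 0.5;0 0 0 -8.1 0 0 0.5;0 0 0 -8.1 0 0 0.5")

```text
t: 39.7
position: [0.5041, 0.0097, 0.2562]
orientation: [0.707, 0.04, -0.705, 0.04]
force: [-1.1, 0.1, 0.3]
finger_gap: 0.0432
```

Emit:
send_rows(rows="0 0 0 -8.1 0 0 0.5;0 0 0 -8.1 0 0 0.5;0 0 0 -8.1 0 0 0.5;0 0 0 -7.8 0 0 0.5;0 0 0 0 0 0 0.5;0 0 0 0 0 0 0.5")

```text
t: 40.3
position: [0.5036, 0.01, 0.2561]
orientation: [0.669, 0.231, -0.668, 0.231]
force: [0.4, 0.0, -0.5]
finger_gap: 0.0426
```

```bash
python3 - <<'E'
from h import *
go((.384,-.3763,.22),.67-np.pi/2)
E
```

```text
pos [0.5036 0.01   0.2561] xax [ 0.001 -0.001 -1.   ] jaw -0.905 q1 -0.18 q6 0.72 t 40.30 gap 0.0426 F [ 0.4  0.  -0.5] Mo [ 0.01 -0.   -0.01]
rot deg [-0.26 -0.02 -0.07] then shift [0.0361 0.2285 0.3336] | q6 end ~ -0.08
```

Emit:
send_rows(rows="0 0.0254 0.037 0 0 0 0.5;0 0.0254 0.037 0 0 0 0.5;0 0.0254 0.037 0 0 0 0.5;0 0.0254 0.037 0 0 0 0.5;0 0.0254 0.037 0 0 0 0.5;0 0.0254 0.037 0 0 0 0.5;0 0.0254 0.037 0 0 0 0.5;0.015 0.0254 0.037 0 0 0 0.5")

```text
t: 41.1
position: [0.3967, -0.3359, 0.2437]
orientation: [0.669, 0.229, -0.667, 0.233]
force: [0.5, -1.0, 0.3]
finger_gap: 0.0426
```

Emit:
send_rows(rows="0.02 0.0254 0.037 0 0 0 0.5;0 0 0 0 0 0 0.5;0 0 0 0 0 0 0.5;0 0 0 0 0 0 0.5")

```text
t: 41.5
position: [0.3837, -0.3752, 0.2217]
orientation: [0.668, 0.231, -0.668, 0.232]
force: [0.4, 0.6, 0.7]
finger_gap: 0.0428
```

```bash
python3 - <<'E'
from h import *
go((.384,-.3763,.139),.67-np.pi/2)
im=cams.get_image("scene")[:,:,::-1]
crop("",im,165,100,120,120,5,"pics/d25.png")
E
```

```text
pos [ 0.3837 -0.3752  0.2217] xax [ 0.001 -0.001 -1.   ] jaw -0.903 q1 -0.96 q6 -0.06 t 41.50 gap 0.0428 F [0.4 0.6 0.7] Mo [-0.01 -0.    0.09]
rot deg [-0.1  -0.01 -0.08] then shift [0.0827 0.0011 0.0004] | q6 end ~ -0.06
```

View pics/d25.png

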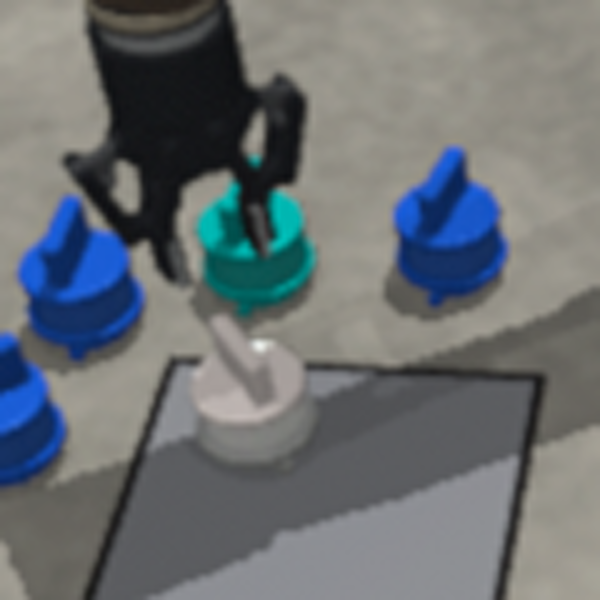

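Emit:
send_rows(rows="0.025 0.001 0 0 0 0 0.5;0.03 0 0 0 0 0 0.5;0.02 0 0 0 0 0 0.5;0.007 0 0 0 0 0 0.5;0 0 0 0 0 0 0.5;0 0 0 0 0 0 0.5")

```text
t: 42.15
position: [0.3847, -0.3766, 0.1408]
orientation: [0.668, 0.231, -0.668, 0.234]
force: [-0.3, -0.3, -0.0]
finger_gap: 0.0432
```

```bash
python3 - <<'E'
from h import *
go((.384,-.3763,.139),.67-np.pi/2)
im=cams.get_image("scene")[:,:,::-1]
crop("",im,165,100,120,120,5,"pics/d26.png")
E
```

```text
pos [ 0.3847 -0.3766  0.1408] xax [ 0.002 -0.003 -1.   ] jaw -0.901 q1 -0.96 q6 -0.06 t 42.15 gap 0.0432 F [-0.3 -0.3 -0. ] Mo [-0.    0.02  0.06]
rot deg [-0.02  0.01 -0.2 ] then shift [ 0.0018 -0.0007  0.0004] | q6 end ~ -0.06
```

View pics/d26.png

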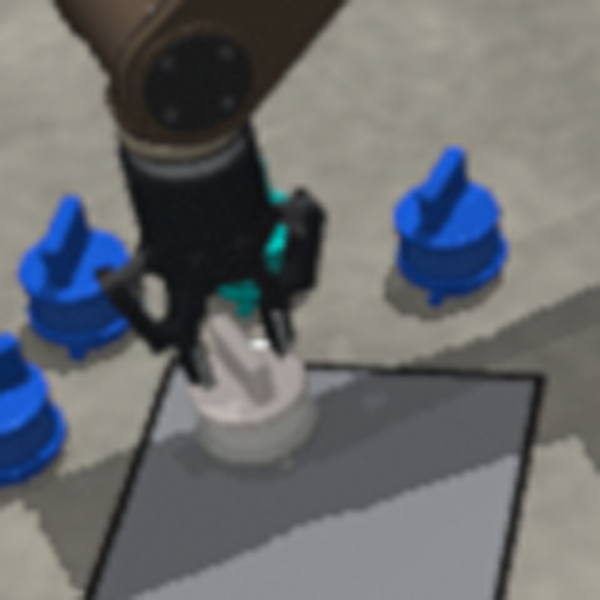

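Emit:
send_rows(rows="0.001 -0.0005 0.0004 0 0 0 0.5;0 0 0 0 0 0 0.5;0 0 0 0 0 0 0;0 0 0 0 0 0 0;0 0 0 0 0 0 0;0 0 0 0 0 0 0;0 0 0 0 0 0 0")

```text
t: 42.9
position: [0.3834, -0.3765, 0.1387]
orientation: [0.668, 0.231, -0.668, 0.233]
force: [0.3, 0.6, 2.2]
finger_gap: 0.0129
```

```bash
python3 - <<'E'
from h import *
go((.384,-.3763,.139),.67-np.pi/2)
E
```

```text
pos [ 0.3834 -0.3765  0.1387] xax [ 0.001 -0.001 -1.   ] jaw -0.902 q1 -0.97 q6 -0.06 t 42.90 gap 0.0129 F [0.3 0.6 2.2] Mo [ 0.05 -0.02 -0.01]
rot deg [-0.07  0.   -0.1 ] then shift [-0.0003  0.0002 -0.0006] | q6 end ~ -0.06
```

Emit:
send_rows(rows="-0.03 0 0 0 0 0 0;-0.05 0 0 0 0 0 0;-0.05 0 0 0 0 0 0;0 0 0 0 0 0 0;0 0 0 0 0 0 0")

```text
t: 43.4
position: [0.3833, -0.3764, 0.2693]
orientation: [0.668, 0.231, -0.668, 0.233]
force: [0.6, 0.2, -2.0]
finger_gap: 0.0131
```

```bash
python3 - <<'E'
from h import *
go((.6076,-.1216,.268),.112-np.pi/2)
E
```

```text
pos [ 0.3833 -0.3764  0.2693] xax [ 0.002 -0.003 -1.   ] jaw -0.902 q1 -0.97 q6 -0.06 t 43.40 gap 0.0131 F [ 0.6  0.2 -2. ] Mo [-0.03 -0.03  0.03]
rot deg [ 3.19e+01 -3.00e-02 -1.80e-01] then shift [ 0.0013 -0.2281 -0.2514] | q6 end ~ 1.07
```

Emit:
send_rows(rows="0 0 0 8 0 0 0;0 0 0 8 0 0 0;0 0 0 8 0 0 0;0 0 0 7.9 0 0 0;0 -0.0326 -0.0358 0 0 0 0;0 -0.0326 -0.0358 0 0 0 0;0 -0.0326 -0.0358 0 0 0 0;0 -0.0326 -0.0358 0 0 0 0")

```text
t: 44.2
position: [0.5105, -0.2284, 0.2646]
orientation: [-0.704, -0.04, 0.708, -0.038]
force: [-0.3, -0.6, -0.7]
finger_gap: 0.0129
```

Emit:
send_rows(rows="0 -0.0326 -0.0358 0 0 0 0;0 -0.0326 -0.0358 0 0 0 0;0 -0.0326 -0.0358 0 0 0 0;0 0 0 0 0 0 0;0 0 0 0 0 0 0;0 0 0 0 0 0 0")

```text
t: 44.8
position: [0.6054, -0.1217, 0.2657]
orientation: [-0.705, -0.04, 0.707, -0.039]
force: [0.2, 0.1, -1.0]
finger_gap: 0.0129
```

```bash
python3 held.py .6072 -.1215 -1.459 .1385
```

```text
pos [ 0.6054 -0.1217  0.2657] xax [-0.004  0.    -1.   ] jaw -1.459 q1 -0.36 q6 1.10 t 44.80 gap 0.0129 F [ 0.2  0.1 -1. ] Mo [ 0.   -0.02  0.03]
rot deg [-0.02  0.22  0.04] then shift [ 0.0657  0.     -0.0018] | q6 end ~ 1.1
grasp pt [ 0.6052 -0.1217  0.2117] lid all [ 0.6055 -0.1218  0.0352] 0.0008 near [ 0.6053 -0.1219] 0.0007
```

View pics/held.png

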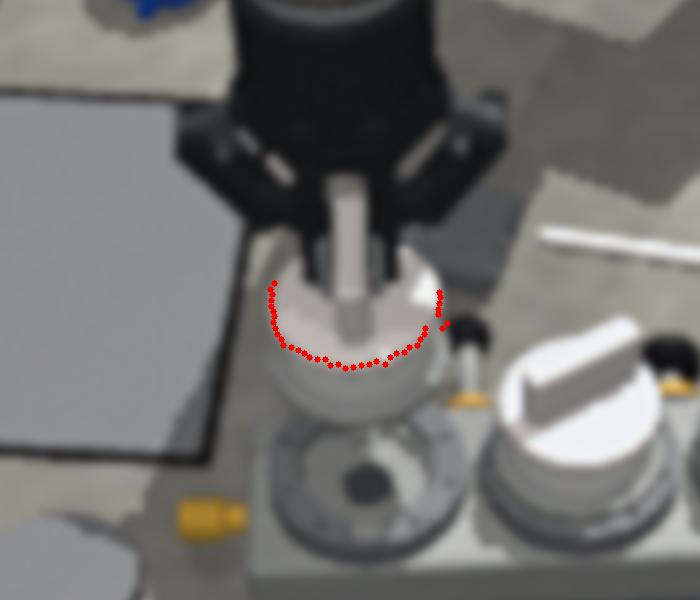

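Emit:
send_rows(rows="0.02 0 -0.0016 0 0 0 0;0.018 0 0 0 0 0 0;0 0 0 0 0 0 0;0 0 0 0 0 0 0;0 0 0 0 0 0 0")

```text
t: 45.35
position: [0.6086, -0.1221, 0.2316]
orientation: [0.707, 0.039, -0.705, 0.04]
force: [0.2, -0.2, -1.1]
finger_gap: 0.0127
```

```bash
python3 held.py .6072 -.1215 -1.459 .1385
```

```text
pos [ 0.6086 -0.1221  0.2316] xax [ 0.002 -0.002 -1.   ] jaw -1.460 q1 -0.36 q6 1.10 t 45.35 gap 0.0127 F [ 0.2 -0.2 -1.1] Mo [-0.02 -0.   -0.01]
rot deg [-0.05 -0.13 -0.1 ] then shift [ 0.0316 -0.0007  0.0013] | q6 end ~ 1.1
grasp pt [ 0.6087 -0.1222  0.1776] lid all [ 0.6093 -0.1221  0.0349] 0.0006 near [ 0.6086 -0.1223] 0.0008
```

Emit:
send_rows(rows="0.01 -0.0005 0.001 0 0 0 0;0.006 0 0 0 0 0 0;0.006 0 0 0 0 0 0;0 0 0 0 0 0 0;0 0 0 0 0 0 0")

```text
t: 45.9
position: [0.6072, -0.1207, 0.2078]
orientation: [-0.706, -0.039, 0.706, -0.04]
force: [0.8, 0.3, -2.1]
finger_gap: 0.0131
```

```bash
python3 held.py .6072 -.1215 -1.459 .1385
```

```text
pos [ 0.6072 -0.1207  0.2078] xax [-0.    -0.001 -1.   ] jaw -1.459 q1 -0.36 q6 1.10 t 45.90 gap 0.0131 F [ 0.8  0.3 -2.1] Mo [ 0.02 -0.    0.05]
rot deg [ 0.02  0.02 -0.03] then shift [0.0078 0.0008 0.0001] | q6 end ~ 1.1
grasp pt [ 0.6072 -0.1208  0.1538] lid all [ 0.6075 -0.1212  0.0348] 0.0007 near [ 0.6068 -0.1215] 0.0007
```

View pics/held.png

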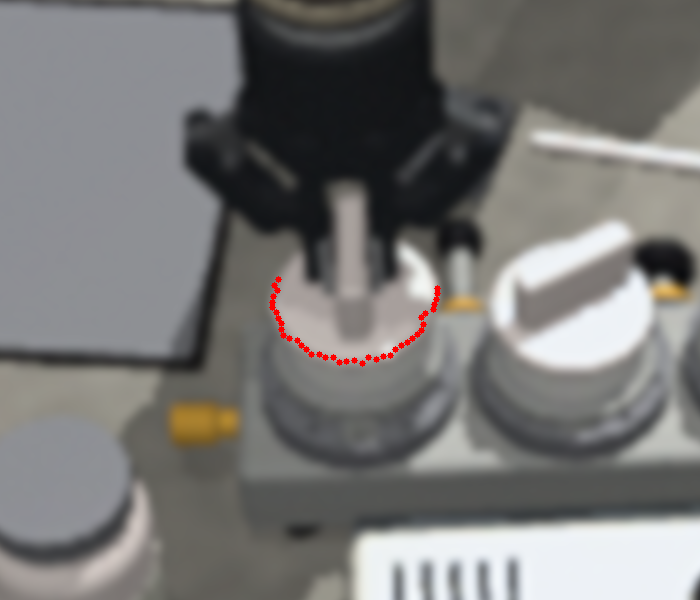

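Emit:
send_rows(rows="0.004 0.0006 0 0 0 0 0;0.004 0 0 0 0 0 0;0.002 0 0 0 0 0 0;0 0 0 0 0 0 0;0 0 0 0 0 0 0")

```text
t: 46.45
position: [0.6074, -0.1214, 0.1983]
orientation: [0.706, 0.039, -0.706, 0.04]
force: [0.3, 0.2, 0.2]
finger_gap: 0.0127
```

Emit:
send_rows(rows="0.002 0 0 0 0 0 0;0 0 0 0 0 0 0")

```text
t: 46.65
position: [0.6075, -0.1214, 0.1982]
orientation: [0.706, 0.039, -0.706, 0.04]
force: [-3.8, 1.3, 6.0]
finger_gap: 0.0129
```

Seated at 0.1982 (0.1387 + 0.0595). Turn to the stop.

Emit:
send_rows(rows="0 0 0 7.4 0 0 0;0 0 0 7.4 0 0 0;0 0 0 7.4 0 0 0;0 0 0 7.4 0 0 0;0 0 0 7.4 0 0 0;0 0 0 7.4 0 0 0;0 0 0 7.4 0 0 0;0 0 0 0 0 0 0")

```text
t: 47.45
position: [0.608, -0.1221, 0.1982]
orientation: [0.653, -0.273, -0.651, -0.272]
force: [-1.0, 0.1, 6.3]
finger_gap: 0.0127
```

Emit:
send_rows(rows="0 0 0 4 0 0 0;0 0 0 3 0 0 0;0 0 0 3 0 0 0;0 0 0 3 0 0 0;0 0 0 0 0 0 0")

```text
t: 47.95
position: [0.608, -0.1221, 0.1982]
orientation: [0.62, -0.343, -0.618, -0.341]
force: [-1.6, -1.6, 5.9]
finger_gap: 0.013
```

```bash
python3 - <<'E'
from h import *
go((.6072,-.1215,.20),.112-1.04-np.pi/2)
E
```

```text
pos [ 0.608  -0.1221  0.1982] xax [ 0.002 -0.004 -1.   ] jaw -2.581 q1 -0.36 q6 2.22 t 47.95 gap 0.0130 F [-1.6 -1.6  5.9] Mo [-0.01  0.47  1.26]
rot deg [-4.72 -0.26 -0.05] then shift [-0.0018  0.0003  0.0009] | q6 end ~ 2.14
```

Emit:
send_rows(rows="0 0 0 0 0 0 0.15;0 0 0 0 0 0 0.3;0 0 0 0 0 0 0.5;-0.02 0 0 0 0 0 0.5;-0.04 0 0 0 0 0 0.5;0 0.03 0.04 0 0 0 0.5;0 0.03 0.04 0 0 0 0.5;0 0 0 0 0 0 0.5")

```text
t: 48.75
position: [0.5076, -0.0815, 0.2517]
orientation: [-0.614, 0.345, 0.621, 0.344]
force: [0.1, -0.6, -0.2]
finger_gap: 0.0425
```

```bash
python3 - <<'E'
from h import *
go((*M(-.1015-.0265,-.0475,.110,(.5972,-.0272)),.20),.112-np.pi/2)
im=cams.get_image("scene")[:,:,::-1];cv2.imwrite("pics/s27.png",im)
crop("",im,250,150,150,110,5,"pics/d27.png")
cv2.imwrite("pics/t27.png",cams.get_image("top")[:,:,::-1])
crop("",cv2.imread("pics/t27.png"),255,130,120,70,6,"pics/d27t.png")
E
```

```text
pos [ 0.5076 -0.0815  0.2517] xax [-0.009  0.004 -1.   ] jaw -2.589 q1 -0.36 q6 2.23 t 48.75 gap 0.0425 F [ 0.1 -0.6 -0.2] Mo [-0.03  0.04 -0.01]
rot deg [-6.473e+01  6.100e-01 -5.000e-02] then shift [0.0517 0.0033 0.033 ] | q6 end ~ 1.08
```

View pics/d27.png

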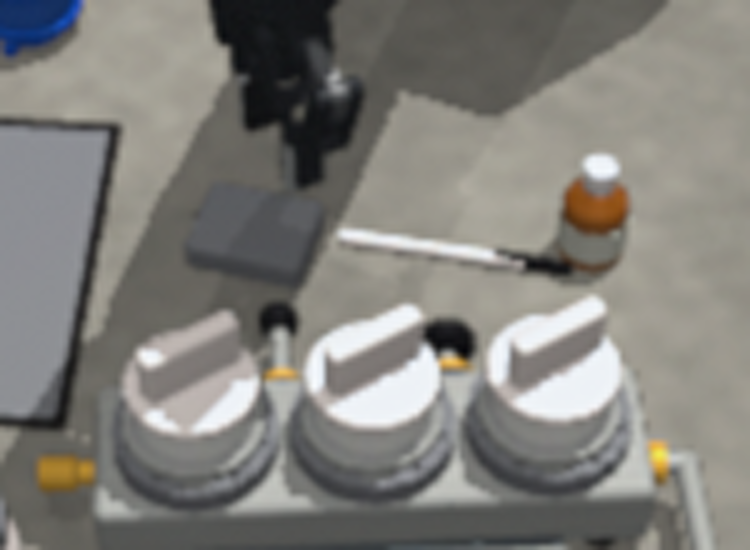

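View pics/d27t.png

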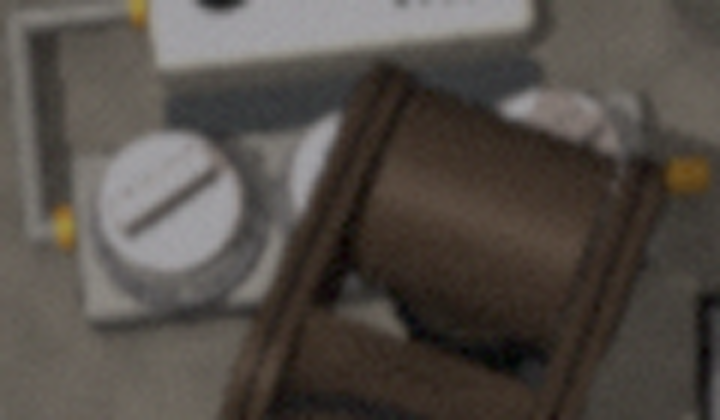

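```bash
python3 - <<'E'
from h import *
for nm,a,b in (("left",(511,343),(592,296)),("left2",(518,355),(604,304)),("mid",(328,351),(408,305)),("mid2",(332,361),(420,314)),("right",(140,360),(226,312)),("right2",(142,370),(238,320))):
    A=ray("scene",250+a[0]/5-.4,150+a[1]/5-.4,.1495);B=ray("scene",250+b[0]/5-.4,150+b[1]/5-.4,.1495)
    print(nm,np.linalg.norm(A-B).round(4),(np.arctan2(A[1]-B[1],A[0]-B[0])-.110).round(3))
E
```

```text
left 0.0538 -0.992
left2 0.0573 -0.985
mid 0.0511 -0.977
mid2 0.0546 -1.014
right 0.0526 -0.971
right2 0.0572 -1.008
```

```bash
python3 - <<'E'
from h import *
im=cv2.imread("pics/s27.png");S=8
b=cv2.resize(im[205:245,265:380],None,fx=S,fy=S,interpolation=cv2.INTER_CUBIC)
b=cv2.resize(im[200:250,270:375],None,fx=7,fy=7,interpolation=cv2.INTER_CUBIC)
for C in((.587,.067),(.5972,-.0272),(.6076,-.1216)):
  for an,col in((.95,(0,0,255)),(1.04,(0,200,0))):
    th=.110-an;u=np.array([np.cos(th),np.sin(th)]);n=np.array([-u[1],u[0]])
    P=[np.r_[np.array(C)+s*.028*u+t*.007*n,.1495] for s,t in((1,1),(1,-1),(-1,-1),(-1,1))]
    q=np.array([(proj("scene",p)-[270,200])*7+3 for p in P],int); cv2.polylines(b,[q],True,col,1)
cv2.imwrite("pics/v5.png",b)
E
```

```text
(no output)
```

View pics/v5.png

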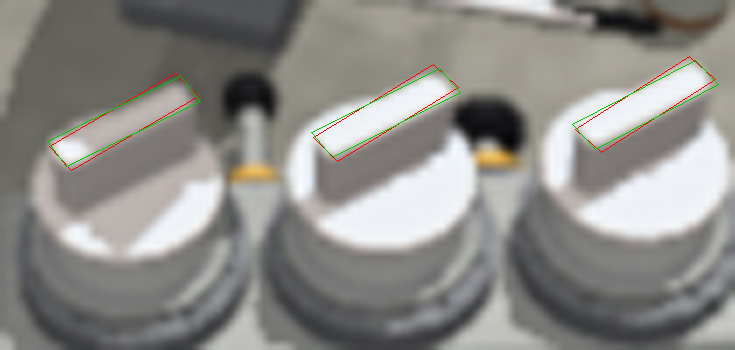

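Emit:
send_rows(rows="0 0 0 -8.1 0.6 0 0;0 0 0 -8.1 0 0 0;0 0 0 -8.1 0 0 0;0 0 0 -8.1 0 0 0;0 0 0 -8.1 0 0 0;0 0 0 -8.1 0 0 0;0 0 0 -8.1 0 0 0;0 0 0 -8.0 0 0 0")

```text
t: 49.65
position: [0.5163, -0.0856, 0.2569]
orientation: [0.709, 0.037, -0.703, 0.045]
force: [0.9, -0.1, -0.1]
finger_gap: 0.0003
```

Emit:
send_rows(rows="0 0 0.02 0 0 0 0;0.02 0.003 0.013 0 0 0 0;0.03 0 0 0 0 0 0;0 0 0 0 0 0 0;0 0 0 0 0 0 0")

```text
t: 50.15
position: [0.4833, -0.0924, 0.2064]
orientation: [0.708, 0.036, -0.704, 0.042]
force: [-0.2, 0.1, -0.1]
finger_gap: -0.0001
```

```bash
python3 - <<'E'
from h import *
print(M(-.129,-.0475,.110,(.5972,-.0272)))
go((*M(-.129,-.0475,.110,(.5972,-.0272)),.102),.110-np.pi/2)
crop("scene",None,230,140,150,110,5,"pics/d28.png")
E
```

```text
[ 0.47419413 -0.08857432]
pos [ 0.4833 -0.0924  0.2064] xax [ 0.007 -0.009 -1.   ] jaw -1.461 q1 -0.39 q6 1.07 t 50.15 gap -0.0001 F [-0.2  0.1 -0.1] Mo [-0.01 -0.05 -0.01]
rot deg [ 0.   -0.32 -0.56] then shift [ 0.1044 -0.0048  0.0086] | q6 end ~ 1.08
```

View pics/d28.png

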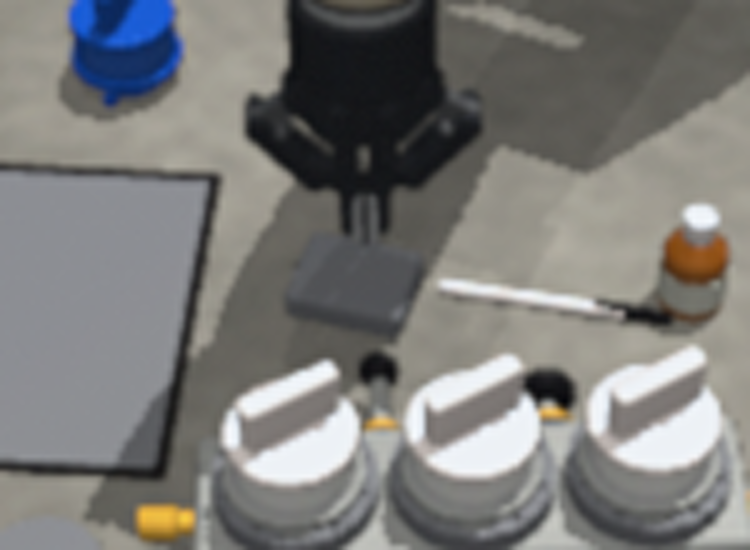

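Emit:
send_rows(rows="0 -0.0048 0.0086 0 -0.3 -0.5 0;0.04 0 0 0 0 0 0;0.03 0 0 0 0 0 0;0.015 0 0 0 0 0 0;0 0 0 0 0 0 0;0 0 0 0 0 0 0")

```text
t: 50.8
position: [0.4738, -0.0883, 0.1222]
orientation: [0.707, 0.038, -0.705, 0.04]
force: [-0.5, -0.4, 0.0]
finger_gap: 0.0
```

```bash
python3 - <<'E'
from h import *
go((*M(-.129,-.0475,.110,(.5972,-.0272)),.102),.110-np.pi/2)
crop("scene",None,230,140,150,110,5,"pics/d29.png")
E
```

```text
pos [ 0.4738 -0.0883  0.1222] xax [ 0.002 -0.002 -1.   ] jaw -1.460 q1 -0.39 q6 1.07 t 50.80 gap 0.0000 F [-0.5 -0.4  0. ] Mo [-0.01  0.05 -0.01]
rot deg [ 0.03 -0.11 -0.11] then shift [ 0.0202  0.0003 -0.0004] | q6 end ~ 1.07
```

View pics/d29.png

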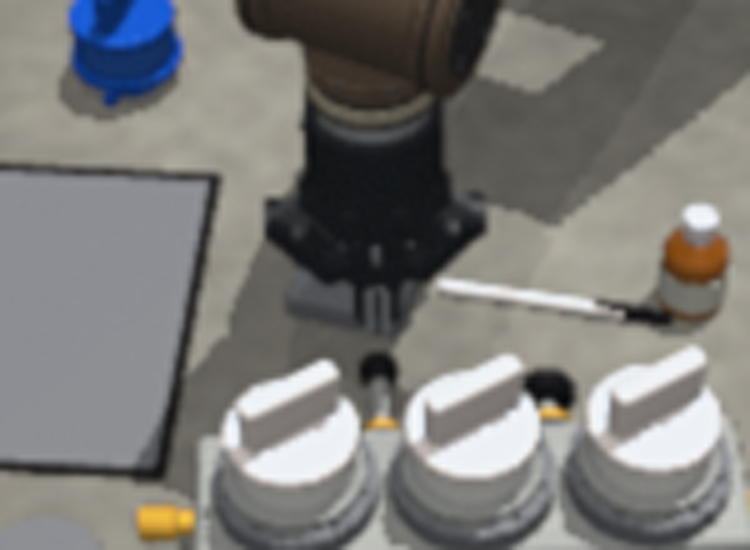

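Lined up with the vent knob. Down 2 cm, then push.

Emit:
send_rows(rows="0.01 0 0 0 0 0 0;0.009 0 0 0 0 0 0;0 0 0 0 0 0 0;0 0 0 0 0 0 0;0 0 -0.005 0 0 0 0;0 0 -0.005 0 0 0 0;0 0 -0.005 0 0 0 0;0 0 -0.005 0 0 0 0")

```text
t: 51.65
position: [0.4907, -0.0862, 0.1017]
orientation: [-0.703, -0.039, 0.709, -0.04]
force: [-7.8, -1.6, 5.9]
finger_gap: 0.0002
```

Emit:
send_rows(rows="0 0 -0.005 0 0 0 0;0 0 -0.005 0 0 0 0;0 0 0 0 0 0 0")

```text
t: 51.95
position: [0.5034, -0.0847, 0.1019]
orientation: [0.706, 0.039, -0.706, 0.039]
force: [-0.8, 0.7, -0.7]
finger_gap: -0.0001
```

```bash
python3 - <<'E'
from h import *
go((*M(-.0795-.0195,-.0475,.110,(.5972,-.0272)),.102),.110-np.pi/2)
crop("scene",None,230,140,150,110,5,"pics/d30.png")
E
```

```text
pos [ 0.5034 -0.0847  0.1019] xax [ 0.    -0.001 -1.   ] jaw -1.460 q1 -0.37 q6 1.10 t 51.95 gap -0.0001 F [-0.8  0.7 -0.7] Mo [ 0.05  0.17 -0.02]
rot deg [ 0.03 -0.02 -0.06] then shift [-0.0001  0.0006 -0.0005] | q6 end ~ 1.1
```

View pics/d30.png

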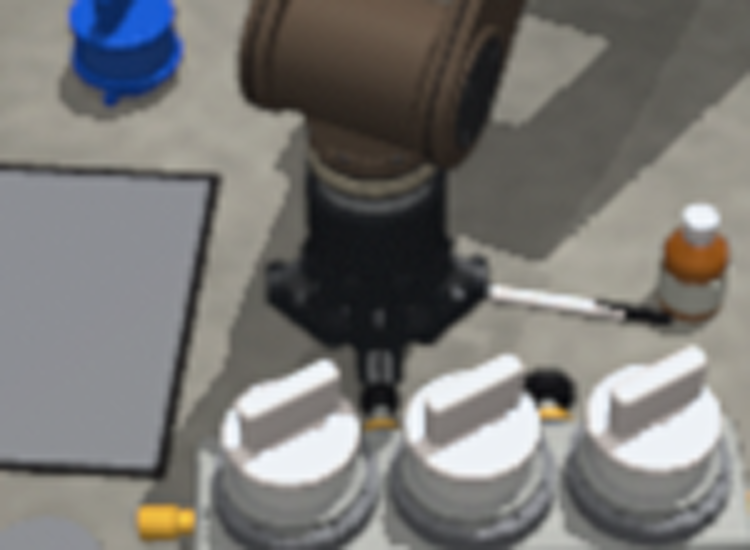

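Press a few mm more to feel the stop.

Emit:
send_rows(rows="0 0 -0.003 0 0 0 0;0 0 -0.002 0 0 0 0;0 0 0 0 0 0 0")

```text
t: 52.3
position: [0.5044, -0.0846, 0.1016]
orientation: [-0.701, -0.04, 0.711, -0.04]
force: [-16.4, -4.1, 12.3]
finger_gap: 0.0001
```

Emit:
send_rows(rows="0 0 0.01 0 0 0 0;0 0 0.02 0 0 0 0;-0.035 0 0 0 0 0 0.7;-0.035 -0.045 0 0 0 0 0.7;0 -0.05 0 0 0 0 0.7;0 0 0 0 0 0 0.7;0 0 0 0 0 0 0.7")

```text
t: 53.0
position: [0.4684, 0.0023, 0.1679]
orientation: [0.707, 0.039, -0.705, 0.041]
force: [0.7, -0.7, 0.1]
finger_gap: 0.0596
```

```bash
python3 - <<'E'
from h import *
go((*M(-.0855,.0475,.110,(.5972,-.0272)),.096),.110-np.pi/2)
E
```

```text
pos [0.4684 0.0023 0.1679] xax [ 0.003 -0.002 -1.   ] jaw -1.458 q1 -0.21 q6 1.25 t 53.00 gap 0.0596 F [ 0.7 -0.7  0.1] Mo [ 0.03 -0.03 -0.01]
rot deg [ 0.17 -0.14 -0.11] then shift [ 0.0719 -0.004  -0.0393] | q6 end ~ 1.27
```

Emit:
send_rows(rows="0 -0.004 -0.02 0 0 0 0.7;0 0 -0.019 0 0 0 0.7;0.03 0 0 0 0 0 0.7;0.03 0 0 0 0 0 0.7;0.01 0 0 0 0 0 0.7;0 0 0 0 0 0 0.7;0 0 0 0 0 0 0.7")

```text
t: 53.7
position: [0.5072, 0.0089, 0.0981]
orientation: [0.707, 0.038, -0.706, 0.039]
force: [0.8, -0.2, 1.0]
finger_gap: 0.06
```

```bash
python3 - <<'E'
from h import *
go((*M(-.0855,.0475,.110,(.5972,-.0272)),.096),.110-np.pi/2)
crop("scene",None,250,140,150,110,5,"pics/d31.png")
E
```

```text
pos [0.5072 0.0089 0.0981] xax [ 0.002 -0.001 -1.   ] jaw -1.461 q1 -0.18 q6 1.28 t 53.70 gap 0.0600 F [ 0.8 -0.2  1. ] Mo [ 0.05  0.   -0.01]
rot deg [-0.04 -0.08 -0.09] then shift [ 0.0021 -0.0018  0.    ] | q6 end ~ 1.28
```

View pics/d31.png

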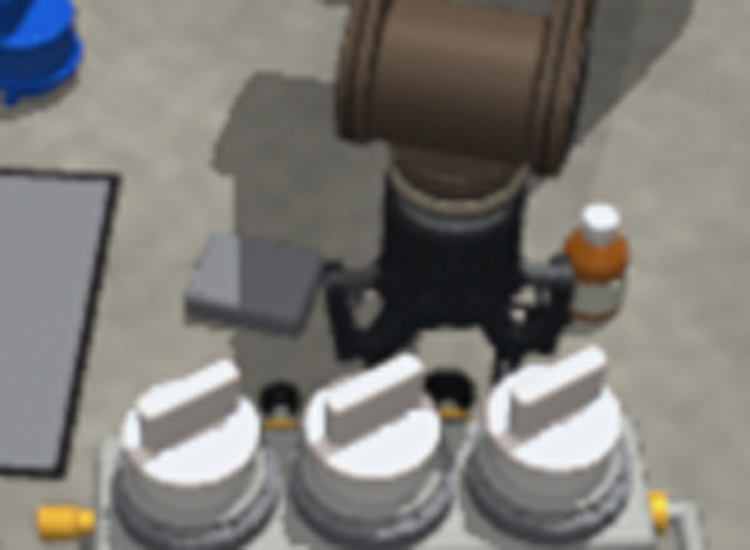

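Emit:
send_rows(rows="0.003 -0.0016 0 0 0 0 0.7;0 0 0 0 0 0 0.7;0 0 0 0 0 0 0;0 0 0 0 0 0 0;0 0 0 0 0 0 0;0 0 0 0 0 0 0;0 0 0 0 0 0 0")

```text
t: 54.45
position: [0.5067, 0.0108, 0.0953]
orientation: [0.706, 0.038, -0.706, 0.04]
force: [-3.3, -2.0, 6.3]
finger_gap: 0.0337
```

Emit:
send_rows(rows="0 0 0.004 0 0 0 0;0 0 0.004 0 0 0 0;0 0 0.004 0 0 0 0;0 0 0.004 0 0 0 0;0 0 0.004 0 0 0 0;0 0 0.004 0 0 0 0;0 0 0.002 0 0 0 0;0 0 0 0 0 0 0")

```text
t: 55.25
position: [0.4838, 0.0082, 0.0956]
orientation: [0.711, 0.038, -0.701, 0.039]
force: [13.0, 1.4, -6.3]
finger_gap: 0.0338
```

```bash
python3 - <<'E'
from h import *
go((*M(-.0855-.022,.0475,.110,(.5972,-.0272)),.096),.110-np.pi/2)
crop("scene",None,250,140,150,110,5,"pics/d32.png")
E
```

```text
pos [0.4838 0.0082 0.0956] xax [ 0.013 -0.002 -1.   ] jaw -1.462 q1 -0.19 q6 1.27 t 55.25 gap 0.0338 F [13.   1.4 -6.3] Mo [ 0.11 -1.91  0.19]
rot deg [-0.05 -0.76 -0.18] then shift [-0.0004  0.0001 -0.0013] | q6 end ~ 1.27
```

View pics/d32.png

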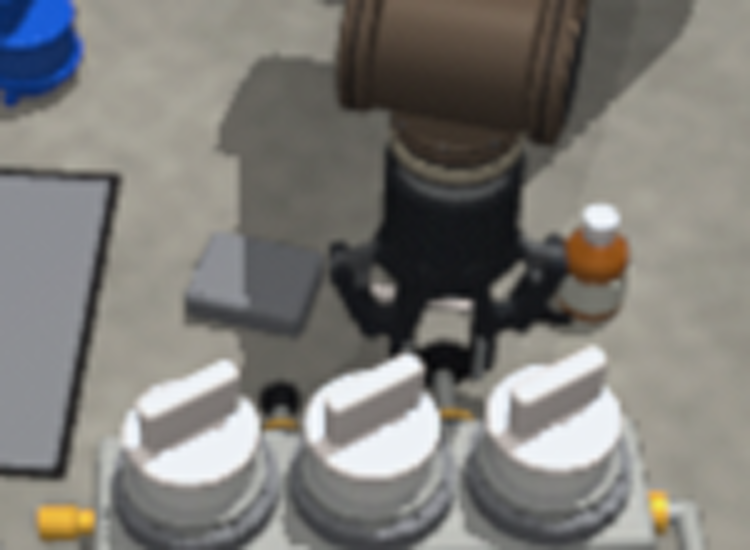

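Pulled 23 mm and it now stands against the stop with 13 N. Release, rise, and check everything.

Emit:
send_rows(rows="0 0 0 0 0 0 0.5;0 0 0 0 0 0 0.7;0 0 0 0 0 0 0.7;-0.04 0 0 0 0 0 0.7;-0.05 0 0 0 0 0 0.7;-0.05 0 0 0 0 0 0.7;-0.04 0 0 0 0 0 0.7;0 0 0 0 0 0 0.7")

```text
t: 56.1
position: [0.4829, 0.0082, 0.2815]
orientation: [0.71, 0.037, -0.702, 0.04]
force: [0.8, 0.1, 0.5]
finger_gap: 0.0596
```

Emit:
send_rows(rows="0 -0.04 0 0 0 0 0.7;0 -0.04 0 0 0 0 0.7;0 -0.04 0 0 0 0 0.7;0 -0.04 0 0 0 0 0.7;0 0 0 0 0 0 0.7;0 0 0 0 0 0 0.7")

```text
t: 56.7
position: [0.4618, 0.1682, 0.2728]
orientation: [-0.705, -0.039, 0.707, -0.04]
force: [0.9, -0.1, 0.2]
finger_gap: 0.0596
```

```bash
python3 - <<'E'
from h import *
a=cams.get_image("scene")[:,:,::-1];b=cams.get_image("top")[:,:,::-1]
cv2.imwrite("pics/s33.png",a);cv2.imwrite("pics/t33.png",b)
crop("",a,250,150,150,110,5,"pics/d33.png"); crop("",a,400,160,110,90,6,"pics/d33b.png")
k=proj("top",(*M(-.1015,.0475,.11,(.5972,-.0272)),.036)),proj("top",(*M(-.0795,-.0475,.11,(.5972,-.0272)),.036))
print(k); crop("",b,255,130,120,80,6,"pics/d33t.png"); print(robot.sense()["force"])
E
```

```text
(array([304.32909339, 197.80408624]), array([333.8770489 , 187.56468718]))
[-0.60665607 -1.33478863 -0.50217018]
```

View pics/s33.png

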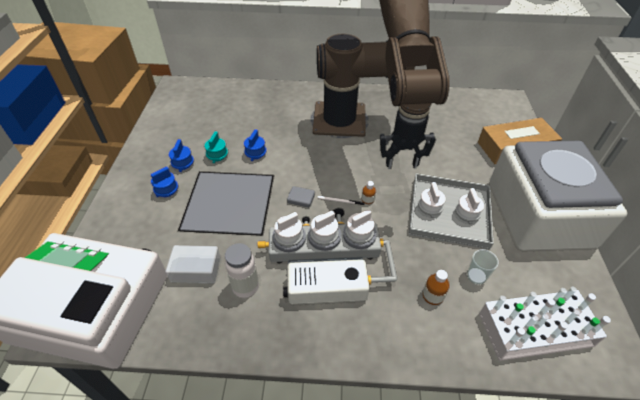

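View pics/d33.png

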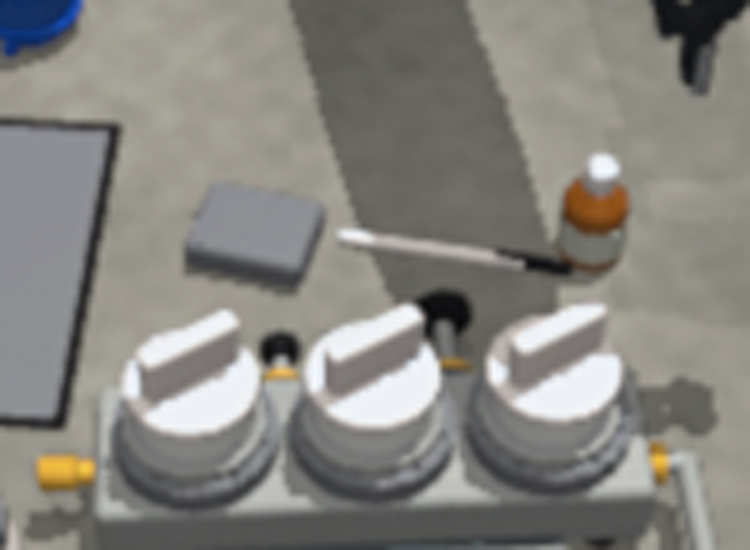

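View pics/d33b.png

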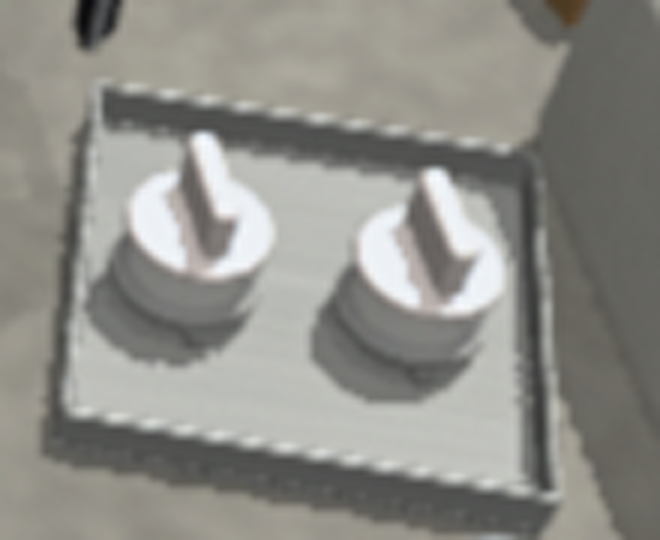

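View pics/d33t.png

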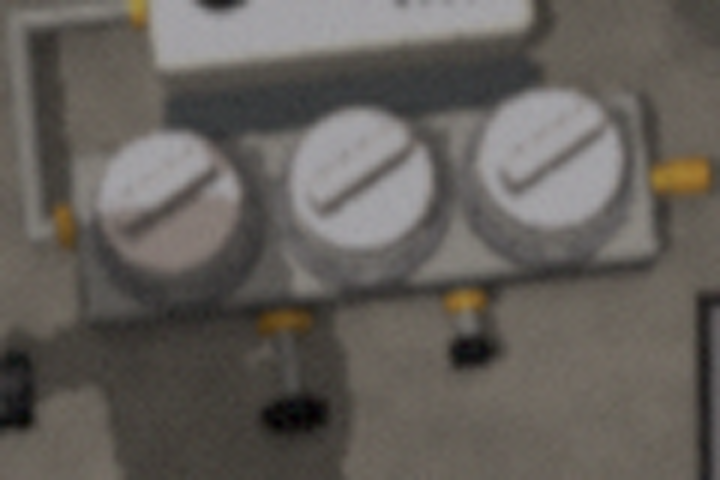

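```bash
python3 - <<'E'
from bench import robot
print(robot.sign_off())
E
```

```text
the job is handed in; nothing more can be done
None
```

The filter change is finished and handed in at about 57 s of the 210 s allowed; the hand-in reports no verdict.

- **Order of work:** I pushed the vacuum knob home and pulled the vent knob out. Then I moved the two spent cups (middle and left; the right station was empty) to the tray. Next I locked the three fresh cups into left, middle and right, each to a felt stop of about 1.3–1.5 N·m. Last, I pushed the vent home and pulled the vacuum knob fully out.
- **Last pictures:** All three cups sit locked. Their bars match a drawn outline at 1.04 rad from the slots. My hand-picked edge measurement came out slightly lower, at 0.97–1.01 rad. The vacuum knob is out, the vent knob is home, and both spent cups stand upright in the tray.
- **Bystanders:** The bystanders and the blue and turquoise look-alikes appear where they started. I compared them by eye in the pictures, not by measurement.
- **Disagreements:** The two cameras differed by a constant 3 mm or so. I used the scene camera, which agreed with the arm's own position to about 1 mm.

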